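# Stow the breakables in the sliding tray

## Task

The hall shelf is about to be dusted: lift the ceramic elephant and the corked glass jar out from under its front edge with a light grip and stand them upright, softly, in the clear acrylic tray beside the earbud case lying there, none of the three touching another. Then slide the loaded tray gently all the way home under the shelf. Both pieces are breakable, so do not squeeze, drop or knock them, and leave the hanging keys and everything else where they are.

Things in the scene. Friction and masses are not known exactly. Their poses are not given: they have to be found in the camera images.
- shelf: fixed console shelf of painted beech, 170 mm deep (x), 880 mm wide (y): a 20 mm board, underside 220 mm above the table, on an 18 mm panel at each end, open at front and back. Origin on the table under the board's centre; -x is its front (towards the robot), the board's front edge at x = -85 mm. Books, a bowl and a plant up to 90 mm high stand on the rear of its top, x above -30 mm
- shelf_edge (a point): middle of the lower front edge of the shelf board, 220 mm above the table
- elephant: white glazed ceramic elephant standing on four legs, 131 mm long, 52 mm wide, 86 mm high, about 0.22 kg. Origin on its underside below the middle of its body; head and trunk point along its own -x (trunk tip -81 mm, tail +50 mm). Starts below the shelf's front edge, its head towards the robot to within about 30 degrees. Breakable: see elephant_grip
- elephant_grip (a point): middle of the elephant's barrel body, 54 mm above its underside; flanks parallel, 52 mm apart (y) for 40 mm along x: grip across y here. It cracks if a finger presses with more than 50 N (100 N over both fingers; 20 to 35 N holds it well), if it is pressed down with over 40 N, or if it falls to or rides in the tray faster than 0.25 m/s: let go within 3 mm of the floor
- jar: frosted glass jar with a cork stopper, round, diameter 60 mm and straight-sided from the foot to 62 mm up, then a neck; 92 mm high with the cork; about 0.2 kg. Origin at the centre of its underside, z up. Starts below the shelf's front edge. Breakable, with the same limits as the elephant.
- tray (a joint): clear acrylic tray, 168 mm (x) by 328 mm (y), walls 4 mm thick and 27 mm high, sliding along the shelf's x under its middle. Value: how far it is pulled out, m: 0 = fully home (front wall flush with the shelf's front edge to 1 mm), 0.135 = out to its stop towards the robot. Starts at 0.105 to 0.135. Sliding takes about 2 N; it chips if pressed with over 30 N
- tray_tab (a point): middle of the outer face of the tray's front wall, 25 mm above the table, where a 70 mm wide finger tab reaches 39 mm above the table: push here to slide the tray home (the shelf board above leaves room only for a tilted tool at the end)
- tray_floor (a point): centre of the tray's flat inner floor (160 mm along x, 320 mm along y, undivided), 7 mm above the table; x and y as the shelf's
- earbud_case: orange silicone earbud case lying flat on the tray's floor, rounded block 62 mm (x) by 50 mm (y) by 27 mm high, anywhere across the tray and turned up to about 20 degrees; it stays there; origin at the centre of its underside
- key_strip: magnetic steel strip 530 mm long (y), 20 mm wide, 8 mm thick, under the shelf board about 40 mm behind its front edge; origin at the middle of its upper face, 220 mm above the table. The keys hang from it at y = -230, 30 and 235 mm
- key0 (a joint): swing of the first hanging key (60 mm long, its lower end 152 mm above the table), rad, 0 = hanging straight; weakly held, to be left alone
- key1 (a joint): the same for the middle key (64 mm long, its lower end 148 mm above the table)
- key2 (a joint): the same for the third key (60 mm long)
- candle: cream pillar candle, 66 mm diameter, 79 mm high, near one end panel of the shelf; bystander; origin at the centre of its underside
- spray: amber glass bottle with a steel cap, 48 mm diameter, 105 mm high, near the other end panel (these two may be swapped); bystander; origin at the centre of its underside
- tin: round aluminium tin, 70 mm diameter, 38 mm high, under the rear part of the shelf; bystander; origin at the centre of its underside
- pebble_dish: small white ceramic dish, 100 mm diameter, 28 mm high, under the rear part of the shelf (may be swapped with the tin); bystander; origin at the centre of its underside
- spectacle_case: grey spectacle case, 60 by 155 (y) by 36 mm high, on the table in front of the shelf on one side; bystander; origin at the centre of its underside
- clothes_brush: dark wooden clothes brush, 45 by 150 (y) by 37 mm high, on the table in front of the shelf on the other side (may be swapped with the spectacle case); bystander; origin at the centre of its underside

How it is judged:
By the outcome, as a careful person would: the job done as asked, in the order asked, and still so for the second after the job is handed in, with the robot touching nothing.
It also fails if it takes over 72 s, if anything falls off the work surface, if the arm or the gripper's body presses on something with over 40 N, if the wrist force passes 120 N, or if a joint passes its speed limit or range.

## Robot

A 6-joint arm with a two-finger parallel gripper is mounted at the origin on the work surface. World frame = base frame: x ahead of the robot, y to its left, z up, the work surface at z = 0. Lengths are in m, angles in degrees, forces in N, time in s.
With the tool pointing down it reaches from about 0.3 to 0.75 m from the base axis. Payload 8.5 kg.
Tool frame: the origin (TCP) lies midway between the tips of the shut fingers; the grasp point (between the pads) lies 19 mm behind it; z points along the fingers, y is the line along which they close (so a half turn about z gives the same grasp; the last joint's range is limited). The gripper opens to 85 mm and grips with 20 to 120 N. Pads are 22 mm wide; open, the fingers measure 114 mm over their backs; the gripper's body (76 mm by 85 mm) begins 54 mm behind the grasp point. The pads swing forward as they close: fully open they stand 13 mm farther back than shut.
Start: joints at [-87.68, 21.807, 74.336, -0, 83.858, -12.336], TCP at [0.139, -0.532, 0.202] pointing down, gripper open.
Joint ranges: [-178.18, 178.18], [-50.72, 133.34], [12.68, 142.11], [-81.47, 261.47], [9.98, 163.14], [-165.26, 165.26]. Speed limits (degrees/s): [136.94, 136.94, 180, 180, 180, 180].

## Interface

Orientations are given as a 3x3 rotation matrix whose columns are the frame's x, y, z axes.
In Python, from rig import observe, optics, order, spotter gives the robot as it stands.
- The arm moves only by the tool move_arm, never from a script. Its argument "series" is text: rows parted by semicolons, each of 5 numbers parted by spaces: the shift along the tool's x, y, z in cm, then the turn about the tool's z in degrees, then the opening, from -1 (shut) to 1 (fully open). A call has 1 to 8 rows; each row is the pose to reach, as a shift and turn from the pose commanded when the call began, along the tool's axes at that moment; what a row does not reach only later rows make up. A row lasts 1/8 s, in which the tool goes at most 62.5 mm and 10.7 degrees, less where a joint would pass 70% of its speed; a pose out of reach is approached as far as the arm can. A call with a gripper value outside its range is refused whole. The fingers move at their own pace and stop on an object; "force" is the grip in N (left out, the last holds). Time passes only in rows, so rows that repeat a pose let the fingers close. It gives the time, the measured TCP pose, the force, the opening and the grip force at its end, in the units of the state.
- observe(): the state, without advancing time (a new reading comes with each control period).
- optics.get_image(name): name is "scene" or "top" or "wrist"; returns a dict with "pixels" (480x640x3 uint8, blue, green, red), "camera_matrix" (3x3 intrinsics, pixels), "rvec" (rotation vector, rad) and "tvec" (3), from world to camera coordinates, as OpenCV has them. Camera axes: x right, y down, z forward; pixel columns grow to the right and rows downward; lengths in m; the calibration is good to about 2 mm. A picture is of the moment at which its call begins. There is no depth.
- order.close_job(): hands the job in; it is judged then, once.
Trained networks look in the newest picture that a camera, given by its name, has taken for a name from the list of things; names that differ only in an ending like _2 or _b are one class to them, and where a whole thing is asked for, a point or a joint stands for the part that bears it (a point fixed in the world has none). Each returns a list of dicts, best first, with "score" (0 to 1); they miss things now and then, are a little off and sometimes report something else, mostly with a low value. They report only what shows in the picture. A call takes as long as a camera call.
- spotter.find_in(thing, camera): "point" ([x, y, z] in m, in world coordinates, good to about 4 mm: the middle of the surface that is visible of it).
- spotter.cut_out(thing, camera): "pixels" (480x640 bool, what is visible of it).
- spotter.mark_of(thing, camera): "point" ([x, y, z] in m, in world coordinates, good to about 4 mm: a listed point, or the origin of a listed thing).
The state is a dict: "time_s": time; "q": joint angles; "qvel": joint speeds; "joint_efforts": joint torques, N m; "position": TCP position; "tool_rot": TCP orientation; "ft_force": force on the tool from outside, world axes, zero at the start; "wrist_torque": the same for the moment, N m; "grip_width": finger opening in m; "gripper_force": force on a finger pad.
Only numpy, scipy, OpenCV 4.12 (cv2) and the standard library are available. Lean on these libraries where they do the work, as an engineer would, in place of code of your own. Each camera call takes 0.05 s, during which the arm holds its last target. There are 200 camera calls.

## Working session

There is one attempt and no reset: what is moved stays moved. The work goes in short steps, Python scripts to look and compute and a tool call to move; the robot and the scene stay as the last step left them, time stands still between calls to the robot, and variables do not carry over. Pictures are saved under pics/ and viewed, at most 10 in all, crops included, and the job is handed in when it is done.

Besides the shell and the picture viewer there is one more tool, called after "Request:" by a JSON object that holds its "name" and its "arguments". move_arm: Moves the arm, as the interface text tells. Its arguments: {"type":"object","properties":{"series":{"type":"string"},"force":{"type":"number"}},"required":["series"]}

```bash
mkdir -p pics; ls
python3 - <<'E'
from rig import observe, optics, order, spotter
import cv2, numpy as np
s=observe(); print(s['time_s'],s['position'],np.round(s['tool_rot'],3).tolist(),s['ft_force'],s['grip_width'])
for c in ['scene','top']:
    im=optics.get_image(c); cv2.imwrite(f'pics/{c}0.png',im['pixels'])
    R,_=cv2.Rodrigues(np.array(im['rvec'])); print(c,np.round(-R.T@np.array(im['tvec']).ravel(),3),np.round(R[2],2))
    for t in ['elephant','jar','elephant_grip','shelf','shelf_edge','tray_tab','tray_floor','earbud_case','key_strip','spectacle_case','clothes_brush','candle','spray']:
        r=spotter.mark_of(t,c); print(t,[(np.round(k['point'],3).tolist(),round(k['score'],2)) for k in r[:2]])
print(observe()['time_s'])
E
```

```text
pics
0.0 [ 0.1391419  -0.53177583  0.20130006] [[0.967, 0.253, -0.0], [0.253, -0.967, 0.001], [0.0, -0.001, -1.0]] [ 0.30976376 -0.06196341 -0.3231177 ] 0.08513093696613276
scene [ 0.125 -0.05   1.52 ] [ 0.32  0.05 -0.95]
elephant [([0.549, 0.28, -0.001], 0.92)]
jar [([0.605, -0.211, 0.002], 0.81), ([0.384, 0.31, -0.002], 0.69)]
elephant_grip [([0.554, 0.282, 0.049], 0.89), ([0.55, -0.003, 0.004], 0.57)]
shelf []
shelf_edge [([0.58, 0.038, 0.223], 0.63)]
tray_tab [([0.449, 0.024, 0.024], 0.62)]
tray_floor [([0.529, 0.032, 0.005], 0.94)]
earbud_case [([0.551, -0.002, 0.008], 0.91)]
key_strip [([0.687, -0.331, -0.003], 0.66)]
spectacle_case [([0.384, 0.31, 0.0], 0.6), ([0.689, -0.33, -0.002], 0.16)]
clothes_brush [([0.438, -0.283, -0.002], 0.7)]
candle [([0.689, -0.333, -0.002], 0.81)]
spray [([0.552, 0.282, 0.002], 0.42)]
top [0.447 0.027 1.377] [ 0.09 -0.01 -1.  ]
elephant [([0.553, 0.281, -0.006], 0.57)]
jar [([0.604, -0.212, -0.0], 0.71)]
elephant_grip []
shelf []
shelf_edge [([0.579, 0.038, 0.222], 0.72), ([0.452, 0.028, 0.025], 0.38)]
tray_tab [([0.581, 0.038, 0.222], 0.68), ([0.455, 0.027, 0.025], 0.62)]
tray_floor [([0.535, 0.033, 0.005], 0.89)]
earbud_case [([0.552, 0.002, 0.009], 0.91)]
key_strip []
spectacle_case [([0.382, 0.306, 0.0], 0.74)]
clothes_brush [([0.435, -0.284, -0.0], 0.87)]
candle []
spray []
1.4
```

View pics/scene0.png

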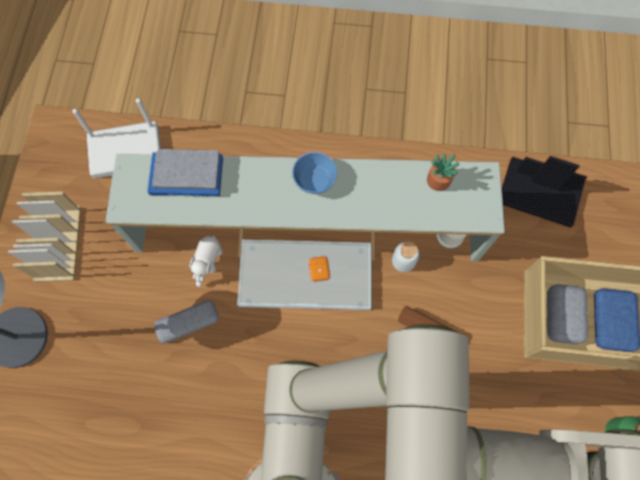

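View pics/top0.png

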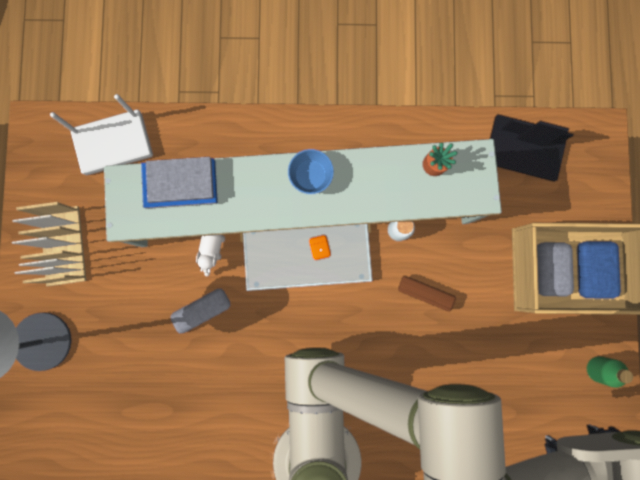

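The scene shows the elephant at (205,258), the jar at (405,256), the tray at (305,273) with the case at (319,268). The board edge overhangs both pieces, so the tool has to tilt. The interface has no tilt command, so I'll test in free space what the arm does at its reach limit.

Request:
{"name": "move_arm", "arguments": {"series": "0 0 -6 0 1;0 0 -12 0 1;0 0 -18 0 1;0 0 -24 0 1;-1.5 6 -24 0 1;-3 12 -24 0 1;-4.5 18 -24 0 1;-6 24 -24 0 1"}}

```text
time_s: 2.4
position: [0.1298, -0.6894, 0.3898]
tool_rot: [[0.968, 0.253, 0.006], [0.253, -0.967, -0.029], [-0.002, 0.029, -1.0]]
ft_force: [-0.0, 1.2, 1.1]
grip_width: 0.0851
gripper_force: 0.0
```

```bash
cat > h.py <<'E'
from rig import observe, optics, order, spotter
import cv2, numpy as np
def st():
    s=observe(); R=np.array(s['tool_rot'])
    print('t',round(s['time_s'],2),'p',np.round(s['position'],4),'q',np.round(s['q'],1),'F',np.round(s['ft_force'],1),'w',round(s['grip_width'],4),'gf',np.round(s['gripper_force'],1))
    print(np.round(R,3).tolist()); return s,R
E
python3 -c "from h import *; st()"
```

```text
t 2.4 p [ 0.1298 -0.6894  0.3898] q [-89.1  39.6  12.7   0.4 126.  -13.5] F [-0.   1.2  1.1] w 0.0851 gf 0.0
[[0.968, 0.253, 0.006], [0.253, -0.967, -0.029], [-0.002, 0.029, -1.0]]
```

Request:
{"name": "move_arm", "arguments": {"series": "-1.5 6 0 0 1;-3 12 0 0 1;-4 18 0 0 1;-5 24 0 0 1"}}

```text
time_s: 2.9
position: [0.1193, -0.7515, 0.3228]
tool_rot: [[0.967, 0.253, 0.011], [0.253, -0.965, -0.067], [-0.006, 0.067, -0.998]]
ft_force: [-0.8, -0.1, 2.4]
grip_width: 0.0851
gripper_force: 0.0
```

```bash
python3 -c "from h import *; st()"
```

```text
t 2.9 p [ 0.1193 -0.7515  0.3228] q [-90.1  45.1  12.7   0.7 118.4 -14.4] F [-0.8 -0.1  2.4] w 0.0851 gf 0.0
[[0.967, 0.253, 0.011], [0.253, -0.965, -0.067], [-0.006, 0.067, -0.998]]
```

Request:
{"name": "move_arm", "arguments": {"series": "1.5 -6 0 0 1;3 -12 0 0 1;3 -12 0 0 1;3 -12 0 0 1"}}

```text
time_s: 3.4
position: [0.1182, -0.627, 0.3161]
tool_rot: [[0.967, 0.253, 0.011], [0.253, -0.965, -0.068], [-0.006, 0.068, -0.998]]
ft_force: [-0.2, 0.0, -0.2]
grip_width: 0.0858
gripper_force: 0.0
```

```bash
python3 -c "from h import *; st()"
```

```text
t 3.4 p [ 0.1182 -0.627   0.3161] q [-90.2  26.7  48.1   0.7 101.3 -14.8] F [-0.2  0.  -0.2] w 0.0858 gf 0.0
[[0.967, 0.253, 0.011], [0.253, -0.965, -0.068], [-0.006, 0.068, -0.998]]
```

```bash
cat >> h.py <<'E'
def ray(im,uv,z):
    K=np.array(im['camera_matrix']);R,_=cv2.Rodrigues(np.array(im['rvec']));C=-R.T@np.array(im['tvec']).ravel()
    uv=np.atleast_2d(uv).astype(float); d=(R.T@np.linalg.inv(K)@np.c_[uv,np.ones(len(uv))].T).T
    return C+d*((z-C[2])/d[:,2])[:,None]
E
python3 - <<'E'
from h import *
from scipy.optimize import least_squares
D=np.array([[21.807,74.336,83.858,.5497,.2013],[39.6,12.7,126,.7015,.3898],[45.1,12.7,118.4,.7609,.3228],[26.7,48.1,101.3,.638,.3161]])
q=np.deg2rad(D[:,:3])
def f(p):
    a1,d1,a2,a3,L,o=p; s=q[:,0]; e=q[:,0]+q[:,1]; t=e+q[:,2]
    return np.r_[a1+a2*np.sin(s)+a3*np.sin(e+o)+L*np.sin(t)-D[:,3], d1+a2*np.cos(s)+a3*np.cos(e+o)+L*np.cos(t)-D[:,4]]
r=least_squares(f,[0,.35,.4,.4,.25,0]); print(np.round(r.x,3),r.cost)
im=optics.get_image('scene'); cv2.imwrite('pics/s1.png',im['pixels'])
for c in ['scene','top']:
    im=optics.get_image(c); m=spotter.cut_out('elephant',c)
    if m:
        v,u=np.nonzero(m[0]['pixels']); P=ray(im,np.c_[u,v],.05)[:,:2]
        w,V=np.linalg.eigh(np.cov(P.T)); print(c,m[0]['score'],P.mean(0),np.sqrt(w),'yaw',np.rad2deg(np.arctan(V[1,1]/V[0,1])), P.min(0),P.max(0))
    for t in ['earbud_case','tray']:
        m=spotter.cut_out(t,c)
        if m:
            v,u=np.nonzero(m[0]['pixels']); P=ray(im,np.c_[u,v],.027)[:,:2].astype(np.float32); print(c,t,m[0]['score'],cv2.minAreaRect(P))
E
```

```text
[0.014 0.134 0.533 0.365 0.289 0.28 ] 7.541549696227099e-08
scene 0.9 [0.54004197 0.27961647] [0.01600738 0.03006715] yaw -9.691589950588357 [0.46922059 0.24197401] [0.59622798 0.31402247]
scene earbud_case 0.61 ((0.5482754111289978, -0.004816405475139618), (0.06127431243658066, 0.04977848380804062), 15.668062210083008)
scene tray 0.93 ((0.5318396091461182, 0.03095725178718567), (0.17762169241905212, 0.33078688383102417), 4.706859588623047)
top 0.72 [0.53377644 0.2829813 ] [0.01492443 0.02792491] yaw -16.322032069359874 [0.47360032 0.24485681] [0.5795328  0.31555211]
top earbud_case 0.6 ((0.5498724579811096, -0.0031787827610969543), (0.05871981382369995, 0.047798093408346176), 14.531302452087402)
top tray 0.79 ((0.5256649255752563, 0.03120008111000061), (0.15094588696956635, 0.32707303762435913), 4.682917594909668)
```

Request:
{"name": "move_arm", "arguments": {"series": "4.7 -3 -1.5 4 1;9.4 -6.1 -3 8 1;14.1 -9.1 -4.5 12 1;18.8 -12.2 -6 16 1;23.5 -15.2 -7.5 20 1;28.2 -18.2 -9 24 1;32.9 -21.3 -10.5 28 1;37.6 -24.3 -12 28 1"}}

```text
time_s: 4.85
position: [0.42, -0.2888, 0.4167]
tool_rot: [[0.973, -0.232, 0.012], [-0.231, -0.971, -0.066], [0.027, 0.061, -0.998]]
ft_force: [0.5, -1.2, 0.5]
grip_width: 0.0855
gripper_force: 0.0
```

Run:
```python
from h import *
s,R=st(); print(R.T@(np.array([.68,-.035,.46])-s['position'])*100)
```

```text
t 4.85 p [ 0.42   -0.2888  0.4167] q [-46.6  12.9  53.   -2.2 110.9  55.9] F [ 0.5 -1.2  0.5] w 0.0855 gf 0.0
[[0.973, -0.232, 0.012], [-0.231, -0.971, -0.066], [0.027, 0.061, -0.998]]
[ 19.54599275 -30.41391818  -5.68508863]
```

Request:
{"name": "move_arm", "arguments": {"series": "3.3 -5.1 -1 0 1;6.6 -10.2 -2 0 1;9.9 -15.3 -3 0 1;13.2 -20.4 -4 0 1;16.5 -25.5 -5 0 1;19.5 -30.4 -5.7 0 1;25.5 -31.5 -5.7 0 1;31.5 -32.5 -5.7 0 1"}}

```text
time_s: 5.85
position: [0.6956, -0.0389, 0.4022]
tool_rot: [[0.972, -0.23, 0.042], [-0.227, -0.971, -0.068], [0.056, 0.056, -0.997]]
ft_force: [-0.8, -0.6, -0.4]
grip_width: 0.0859
gripper_force: 0.0
```

Run:
```python
from h import *
s,R=st()
```

```text
t 5.85 p [ 0.6956 -0.0389  0.4022] q [-11.5  38.6  12.7  -4.1 125.4  89.3] F [-0.8 -0.6 -0.4] w 0.0859 gf 0.0
[[0.972, -0.23, 0.042], [-0.227, -0.971, -0.068], [0.056, 0.056, -0.997]]
```

Request:
{"name": "move_arm", "arguments": {"series": "4.5 0 -4.2 0 1;9 0 -8.4 0 1;13.5 0 -12.6 0 1;18 0 -16.8 0 1;22.5 0 -21 0 1;27 0 -25.2 0 1;31.5 0 -29.4 0 1;36 0 -33.6 0 1"}}

```text
time_s: 6.85
position: [0.6846, -0.0626, 0.4262]
tool_rot: [[0.97, -0.231, 0.076], [-0.226, -0.972, -0.072], [0.09, 0.052, -0.995]]
ft_force: [0.7, 0.4, -0.2]
grip_width: 0.0853
gripper_force: 0.0
```

Run:
```python
from h import *
s,R=st()
```

```text
t 6.85 p [ 0.6846 -0.0626  0.4262] q [-13.8  36.6  12.7  -3.6 125.4  87.2] F [ 0.7  0.4 -0.2] w 0.0853 gf 0.0
[[0.97, -0.231, 0.076], [-0.226, -0.972, -0.072], [0.09, 0.052, -0.995]]
```

Request:
{"name": "move_arm", "arguments": {"series": "5 0 -3.6 0 1;10 0 -7.2 0 1"}}

```text
time_s: 7.1
position: [0.6914, -0.0716, 0.4304]
tool_rot: [[0.967, -0.231, 0.111], [-0.223, -0.972, -0.076], [0.126, 0.049, -0.991]]
ft_force: [0.1, 0.1, -0.5]
grip_width: 0.0851
gripper_force: 0.0
```

Request:
{"name": "move_arm", "arguments": {"series": "5 0 -3.6 0 1;10 0 -7.2 0 1"}}

```text
time_s: 7.35
position: [0.6965, -0.0794, 0.4366]
tool_rot: [[0.962, -0.23, 0.146], [-0.22, -0.972, -0.081], [0.16, 0.045, -0.986]]
ft_force: [-0.6, 0.4, 0.1]
grip_width: 0.0856
gripper_force: 0.0
```

Request:
{"name": "move_arm", "arguments": {"series": "30 0 -22 0 1"}}

```text
time_s: 7.48
position: [0.7004, -0.0838, 0.4427]
tool_rot: [[0.957, -0.229, 0.175], [-0.218, -0.972, -0.084], [0.19, 0.043, -0.981]]
ft_force: [0.8, 1.0, -0.2]
grip_width: 0.0856
gripper_force: 0.0
```

Request:
{"name": "move_arm", "arguments": {"series": "30 0 -22 0 1"}}

```text
time_s: 7.6
position: [0.7029, -0.088, 0.4518]
tool_rot: [[0.951, -0.229, 0.208], [-0.215, -0.973, -0.089], [0.223, 0.04, -0.974]]
ft_force: [-0.6, 0.1, 0.2]
grip_width: 0.085
gripper_force: 0.0
```

Request:
{"name": "move_arm", "arguments": {"series": "30 -2 -22 0 1"}}

```text
time_s: 7.72
position: [0.7052, -0.0887, 0.4611]
tool_rot: [[0.944, -0.229, 0.239], [-0.212, -0.973, -0.093], [0.254, 0.037, -0.966]]
ft_force: [-0.3, 0.4, -1.0]
grip_width: 0.0856
gripper_force: 0.0
```

Request:
{"name": "move_arm", "arguments": {"series": "30 -2 -22 0 1"}}

```text
time_s: 7.85
position: [0.7068, -0.0887, 0.4713]
tool_rot: [[0.935, -0.228, 0.27], [-0.209, -0.973, -0.098], [0.285, 0.035, -0.958]]
ft_force: [-0.2, -0.5, 0.2]
grip_width: 0.0858
gripper_force: 0.0
```

Request:
{"name": "move_arm", "arguments": {"series": "30 -2 -22 0 1"}}

```text
time_s: 7.98
position: [0.7075, -0.0887, 0.4823]
tool_rot: [[0.926, -0.227, 0.301], [-0.205, -0.973, -0.102], [0.316, 0.032, -0.948]]
ft_force: [-0.8, 0.3, 0.2]
grip_width: 0.0849
gripper_force: 0.0
```

Request:
{"name": "move_arm", "arguments": {"series": "30 -2 -22 0 1"}}

```text
time_s: 8.1
position: [0.7072, -0.0886, 0.4943]
tool_rot: [[0.916, -0.226, 0.331], [-0.202, -0.974, -0.106], [0.347, 0.03, -0.938]]
ft_force: [0.0, -0.3, 0.2]
grip_width: 0.0859
gripper_force: 0.0
```

Request:
{"name": "move_arm", "arguments": {"series": "30 -2 -22 0 1"}}

```text
time_s: 8.22
position: [0.7062, -0.0884, 0.5071]
tool_rot: [[0.905, -0.225, 0.362], [-0.199, -0.974, -0.11], [0.377, 0.028, -0.926]]
ft_force: [-0.2, 0.6, 0.2]
grip_width: 0.0854
gripper_force: 0.0
```

```bash
cat >> h.py <<'E'
def go(p):
    s,R=st(); d=R.T@(np.array(p)-s['position'])*100; print('cm',np.round(d,1),'rows',round(np.linalg.norm(d)/6.2,1)); return d
E
python3 - <<'E'
from h import *
go([.46,.30,.30])
E
```

```text
t 8.22 p [ 0.7062 -0.0884  0.5071] q [-1.660e+01  3.100e+01  1.270e+01 -1.000e-01  1.141e+02  8.610e+01] F [-0.2  0.6  0.2] w 0.0854 gf 0.0
[[0.905, -0.225, 0.362], [-0.199, -0.974, -0.11], [0.377, 0.028, -0.926]]
cm [-37.8 -32.8   6. ] rows 8.1
```

Request:
{"name": "move_arm", "arguments": {"series": "-4.6 -4 0.7 1 1;-9.3 -8 1.5 2 1;-14 -12 2.2 3 1;-18.6 -16 3 4.2 1;-23.3 -20 3.7 4.2 1;-28 -24.2 4.4 4.2 1;-32.7 -28.4 5.2 4.2 1;-37.5 -32.6 6 4.2 1"}}

```text
time_s: 9.22
position: [0.4634, 0.294, 0.3034]
tool_rot: [[0.886, -0.291, 0.361], [-0.27, -0.957, -0.108], [0.377, -0.001, -0.926]]
ft_force: [0.1, -0.1, 0.1]
grip_width: 0.0855
gripper_force: 0.0
```

Run:
```python
from h import *
s,R=st()
im=optics.get_image('wrist'); cv2.imwrite('pics/w1.png',im['pixels'])
Rc,_=cv2.Rodrigues(np.array(im['rvec'])); print(-Rc.T@np.array(im['tvec']).ravel(),Rc[2])
for c in ['wrist','top','scene']:
  if c!='wrist': im=optics.get_image(c)
  for t in ['elephant','elephant_grip']:
    r=spotter.mark_of(t,c); print(c,t,[(np.round(k['point'],3).tolist(),round(k['score'],2)) for k in r[:2]])
```

```text
t 9.22 p [0.4634 0.294  0.3034] q [ 28.1  12.4  74.8 -15.8  77.2 136.4] F [ 0.1 -0.1  0.1] w 0.0855 gf 0.0
[[0.886, -0.291, 0.361], [-0.27, -0.957, -0.108], [0.377, -0.001, -0.926]]
[0.47209428 0.29051673 0.49198898] [ 0.06817332 -0.0197096  -0.99747879]
wrist elephant []
wrist elephant_grip [([0.553, 0.28, 0.051], 0.64)]
top elephant [([0.553, 0.282, -0.003], 0.74)]
top elephant_grip [([0.551, 0.279, 0.051], 0.91)]
scene elephant [([0.551, 0.28, -0.002], 0.65)]
scene elephant_grip [([0.554, 0.279, 0.054], 0.88)]
```

View pics/w1.png

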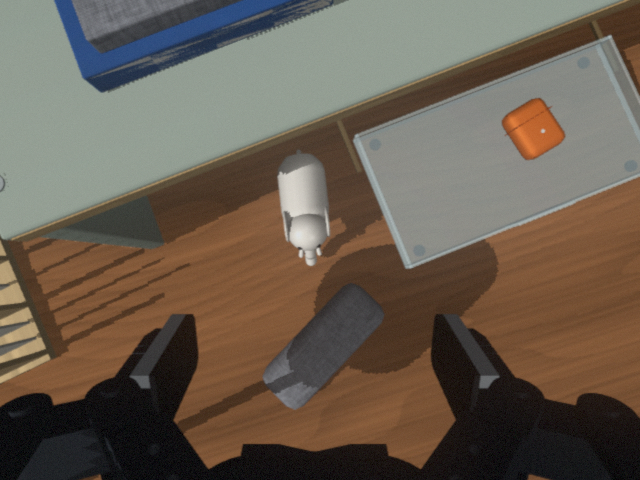

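Wrist view: the elephant's tail is at (298,152), its trunk at (311,262), and its body about 280–328 px wide. The spectacle case sits at (325,345), and the tray's left edge is at (380,200).

Run:
```python
from h import *
im=optics.get_image('wrist')
px=[(298,153),(311,262),(302,162),(309,240),(280,178),(285,215),(325,170),(329,215)]
z=[.06,.03,.06,.06,.054,.054,.054,.054]
P=np.array([ray(im,a,b)[0] for a,b in zip(px,z)])
for i in range(0,8,2): d=P[i]-P[i+1]; print(np.round(P[i:i+2,:2],3).tolist(),np.rad2deg(np.arctan2(d[1],d[0])))
E=ray(im,[(0,239),(20,232),(560,26),(620,3)],.22); print('edge',np.round(E,3).tolist())
m=spotter.cut_out('elephant','wrist')
if m:
    v,u=np.nonzero(m[0]['pixels']); Q=ray(im,np.c_[u,v],.054)[:,:2]; w,V=np.linalg.eigh(np.cov(Q.T)); print(m[0]['score'],Q.mean(0),'yaw',np.rad2deg(np.arctan(V[1,1]/V[0,1])))
go([.4634,.294,.3034])
for z in [.10,.054]:
  g=np.array([.552,.280,z]); print(z)
  s,R=st(); go(g+.019*R[:,2])
```

```text
[[0.596, 0.269], [0.48, 0.29]] -10.316903602150933
[[0.585, 0.268], [0.502, 0.285]] -11.896556195218572
[[0.577, 0.296], [0.536, 0.302]] -9.133883759473767
[[0.571, 0.246], [0.522, 0.257]] -12.163319494338852
edge [[0.553, 0.484, 0.22], [0.554, 0.47, 0.22], [0.583, 0.076, 0.22], [0.587, 0.03, 0.22]]
0.57 [0.54031689 0.28101234] yaw -10.347646140682842
t 9.78 p [0.4652 0.2918 0.3038] q [ 27.8  12.4  74.7 -15.8  77.3 136.2] F [-0.3  0.1  0.3] w 0.0854 gf 0.0
[[0.886, -0.293, 0.36], [-0.271, -0.956, -0.11], [0.376, -0.0, -0.926]]
cm [-0.2 -0.2 -0.1] rows 0.0
0.1
t 9.78 p [0.4652 0.2918 0.3038] q [ 27.8  12.4  74.7 -15.8  77.3 136.2] F [-0.3  0.1  0.3] w 0.0854 gf 0.0
[[0.886, -0.293, 0.36], [-0.271, -0.956, -0.11], [0.376, -0.0, -0.926]]
t 9.78 p [0.4652 0.2918 0.3038] q [ 27.8  12.4  74.7 -15.8  77.3 136.2] F [-0.3  0.1  0.3] w 0.0854 gf 0.0
[[0.886, -0.293, 0.36], [-0.271, -0.956, -0.11], [0.376, -0.0, -0.926]]
cm [ 0.3 -1.4 24. ] rows 3.9
0.054
t 9.78 p [0.4652 0.2918 0.3038] q [ 27.8  12.4  74.7 -15.8  77.3 136.2] F [-0.3  0.1  0.3] w 0.0854 gf 0.0
[[0.886, -0.293, 0.36], [-0.271, -0.956, -0.11], [0.376, -0.0, -0.926]]
t 9.78 p [0.4652 0.2918 0.3038] q [ 27.8  12.4  74.7 -15.8  77.3 136.2] F [-0.3  0.1  0.3] w 0.0854 gf 0.0
[[0.886, -0.293, 0.36], [-0.271, -0.956, -0.11], [0.376, -0.0, -0.926]]
cm [-1.4 -1.4 28.3] rows 4.6
```

Request:
{"name": "move_arm", "arguments": {"series": "-0.5 -0.7 5 -2 1;-0.9 -1.4 10 -4 1;-1.2 -1.4 15 -4 1;-1.2 -1.4 19 -4 1;-1.2 -1.4 21 -4 1;-1.2 -1.4 21.5 -4 1"}}

```text
time_s: 10.52
position: [0.5356, 0.2848, 0.0985]
tool_rot: [[0.905, -0.23, 0.358], [-0.203, -0.973, -0.111], [0.374, 0.028, -0.927]]
ft_force: [0.4, 0.2, -0.3]
grip_width: 0.0854
gripper_force: 0.0
```

Run:
```python
from h import *
im=optics.get_image('wrist'); cv2.imwrite('pics/w2.png',im['pixels'])
print([(k['point'],k['score']) for k in spotter.mark_of('elephant_grip','wrist')])
im=optics.get_image('scene')
print([(k['point'],k['score']) for k in spotter.mark_of('elephant_grip','scene')])
s,R=st(); go(np.array([.552,.280,.058])+.021*R[:,2])
```

```text
[([0.5512, 0.2812, 0.053], 0.97)]
[([0.5556, 0.28, 0.0515], 0.84)]
t 10.72 p [0.5356 0.2858 0.1008] q [ 23.6  27.4  87.3 -18.7  49.6 136.8] F [ 0.2 -1.  -0.6] w 0.0858 gf 0.0
[[0.904, -0.229, 0.361], [-0.203, -0.973, -0.109], [0.376, 0.026, -0.926]]
t 10.72 p [0.5356 0.2858 0.1008] q [ 23.6  27.4  87.3 -18.7  49.6 136.8] F [ 0.2 -1.  -0.6] w 0.0858 gf 0.0
[[0.904, -0.229, 0.361], [-0.203, -0.973, -0.109], [0.376, 0.026, -0.926]]
cm [-0.   0.1  6.7] rows 1.1
```

View pics/w2.png

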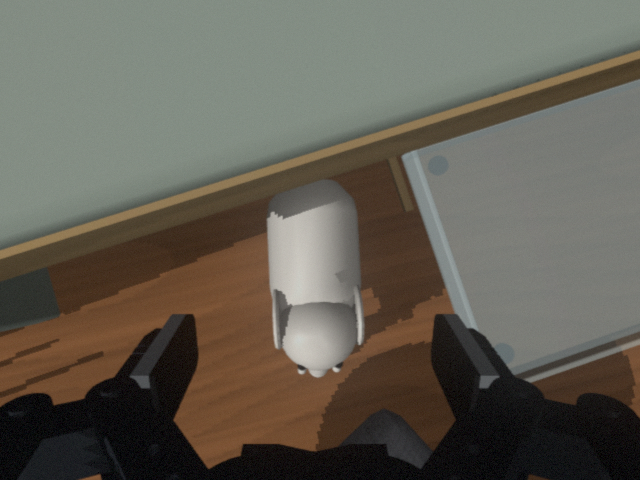

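The elephant is centred between the fingers at about (315,270). The wrist camera is on the tool's +x side and would come close to the board, so I'll back off and make the half turn, which gives the same grasp.

Request:
{"name": "move_arm", "arguments": {"series": "0 0 -4 -10 1;0 0 -8 -20 1;0 0 -8 -30 1;0 0 -8 -40 1;0 0 -8 -50 1;0 0 -8 -60 1;0 0 -8 -70 1;0 0 -8 -80 1"}}

```text
time_s: 11.72
position: [0.5065, 0.2946, 0.1751]
tool_rot: [[0.377, 0.853, 0.361], [0.925, -0.363, -0.109], [0.038, 0.375, -0.926]]
ft_force: [0.1, 0.1, 1.3]
grip_width: 0.0852
gripper_force: 0.0
```

Request:
{"name": "move_arm", "arguments": {"series": "0 0 0 -10 1;0 0 0 -20 1;0 0 0 -30 1;0 0 0 -40 1;0 0 0 -50 1;0 0 0 -60 1;0 0 0 -70 1;0 0 0 -80 1"}}

```text
time_s: 12.72
position: [0.5065, 0.2946, 0.175]
tool_rot: [[-0.775, 0.519, 0.361], [0.518, 0.848, -0.109], [-0.363, 0.103, -0.926]]
ft_force: [0.3, 0.5, -0.1]
grip_width: 0.0854
gripper_force: 0.0
```

Request:
{"name": "move_arm", "arguments": {"series": "0 0 0 -10 1;0 0 0 -20 1;0 0 0 -20 1"}}

```text
time_s: 13.1
position: [0.5065, 0.2946, 0.1748]
tool_rot: [[-0.904, 0.23, 0.361], [0.204, 0.973, -0.109], [-0.376, -0.025, -0.926]]
ft_force: [0.3, 0.5, 0.3]
grip_width: 0.0855
gripper_force: 0.0
```

Run:
```python
from h import *
s,R=st(); go(np.array([.552,.280,.058])+.021*R[:,2])
```

```text
t 13.1 p [0.5065 0.2946 0.1748] q [ 25.9  21.   84.1 -17.3  59.4 -44.3] F [0.3 0.5 0.3] w 0.0855 gf 0.0
[[-0.904, 0.23, 0.361], [0.204, 0.973, -0.109], [-0.376, -0.025, -0.926]]
t 13.1 p [0.5065 0.2946 0.1748] q [ 25.9  21.   84.1 -17.3  59.4 -44.3] F [0.3 0.5 0.3] w 0.0855 gf 0.0
[[-0.904, 0.23, 0.361], [0.204, 0.973, -0.109], [-0.376, -0.025, -0.926]]
cm [-0.  -0.1 14.7] rows 2.4
```

Descend in two stages, then close lightly.

Request:
{"name": "move_arm", "arguments": {"series": "0 -0.1 4 0 1;0 -0.1 8 0 1;0 -0.1 11 0 1;0 -0.1 13 0 1;0 -0.1 14.2 0 1;0 -0.1 14.7 0 1;0 -0.1 14.7 0 1"}}

```text
time_s: 13.98
position: [0.5593, 0.2774, 0.038]
tool_rot: [[-0.904, 0.229, 0.36], [0.203, 0.973, -0.109], [-0.375, -0.026, -0.926]]
ft_force: [-0.4, 0.2, -0.5]
grip_width: 0.0854
gripper_force: 0.0
```

Run:
```python
from h import *
s,R=st(); go(np.array([.552,.280,.058])+.021*R[:,2])
```

```text
t 13.97 p [0.5593 0.2774 0.038 ] q [ 21.8  33.5  88.8 -20.6  42.  -41.8] F [-0.4  0.2 -0.5] w 0.0854 gf 0.0
[[-0.904, 0.229, 0.36], [0.203, 0.973, -0.109], [-0.375, -0.026, -0.926]]
t 13.97 p [0.5593 0.2774 0.038 ] q [ 21.8  33.5  88.8 -20.6  42.  -41.8] F [-0.4  0.2 -0.5] w 0.0854 gf 0.0
[[-0.904, 0.229, 0.36], [0.203, 0.973, -0.109], [-0.375, -0.026, -0.926]]
cm [-0.  0. -0.] rows 0.0
```

Request:
{"name": "move_arm", "arguments": {"series": "0 0 0 0 0.7;0 0 0 0 0.45;0 0 0 0 0.3;0 0 0 0 0.2;0 0 0 0 0.1;0 0 0 0 -0.1;0 0 0 0 -0.3", "force": 25}}

```text
time_s: 14.85
position: [0.5591, 0.2775, 0.0379]
tool_rot: [[-0.905, 0.229, 0.36], [0.202, 0.973, -0.109], [-0.375, -0.026, -0.927]]
ft_force: [-3.1, 1.4, 4.8]
grip_width: 0.0443
gripper_force: 23.1
```

Run:
```python
from h import *
st()
```

```text
t 14.85 p [0.5591 0.2775 0.0379] q [ 21.8  33.5  88.8 -20.6  42.  -41.8] F [-3.1  1.4  4.8] w 0.0443 gf 23.1
[[-0.905, 0.229, 0.36], [0.202, 0.973, -0.109], [-0.375, -0.026, -0.927]]
```

Run:
```python
from h import *
im=optics.get_image('wrist'); a=im['pixels']
b=optics.get_image('scene'); 
print([(k['point'],k['score']) for k in spotter.mark_of('elephant_grip','scene')])
x=cv2.resize(b['pixels'][200:320,140:300],(400,300),interpolation=cv2.INTER_CUBIC)
cv2.imwrite('pics/w3.png',np.hstack([cv2.resize(a,(400,300)),x]))
```

```text
[([0.5531, 0.2808, 0.053], 0.69)]
```

View pics/w3.png

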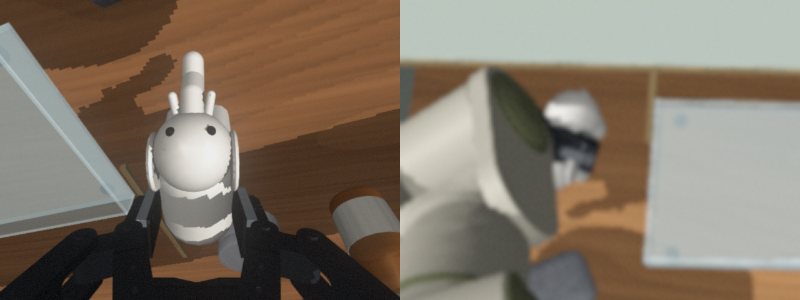

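Wrist half: the head is at (190,145), and the pads are on the barrel near (145–250,215). The opening reads 44 mm instead of 52 mm, so the pads sit too high on a rounded barrel. I'll open and regrip 8 mm lower.

Request:
{"name": "move_arm", "arguments": {"series": "0 0 0 0 0.2;0 0 0 0 0.6;0.15 0 0.4 0 0.6;0.3 0 0.75 0 0.6;0.3 0 0.75 0 0.6"}}

```text
time_s: 15.62
position: [0.5589, 0.2769, 0.0289]
tool_rot: [[-0.905, 0.229, 0.359], [0.202, 0.973, -0.11], [-0.374, -0.027, -0.927]]
ft_force: [-0.6, -0.1, 0.3]
grip_width: 0.0683
gripper_force: 0.0
```

Run:
```python
from h import *
st()
```

```text
t 15.62 p [0.5589 0.2769 0.0289] q [ 21.8  34.2  89.2 -21.   41.  -41.3] F [-0.6 -0.1  0.3] w 0.0683 gf 0.0
[[-0.905, 0.229, 0.359], [0.202, 0.973, -0.11], [-0.374, -0.027, -0.927]]
```

Request:
{"name": "move_arm", "arguments": {"series": "0 0 0 0 0.4;0 0 0 0 0.3;0 0 0 0 0.2;0 0 0 0 0.1;0 0 0 0 -0.1;0 0 0 0 -0.1", "force": 26}}

```text
time_s: 16.38
position: [0.5591, 0.2773, 0.03]
tool_rot: [[-0.905, 0.228, 0.36], [0.202, 0.973, -0.109], [-0.375, -0.026, -0.926]]
ft_force: [-3.5, 0.7, 5.6]
grip_width: 0.0489
gripper_force: 26.4
```

Run:
```python
from h import *
st()
```

```text
t 16.38 p [0.5591 0.2773 0.03  ] q [ 21.8  34.1  89.2 -21.   41.  -41.3] F [-3.5  0.7  5.6] w 0.0489 gf 26.4
[[-0.905, 0.228, 0.36], [0.202, 0.973, -0.109], [-0.375, -0.026, -0.926]]
```

Request:
{"name": "move_arm", "arguments": {"series": "0 0 0 0 0.2;0 0 0 0 0.6;0.15 0 0.4 0 0.6;0.3 0 0.75 0 0.6;0.3 0 0.75 0 0.6"}}

```text
time_s: 17.0
position: [0.5589, 0.2767, 0.0209]
tool_rot: [[-0.905, 0.229, 0.359], [0.202, 0.973, -0.11], [-0.374, -0.027, -0.927]]
ft_force: [0.5, -0.4, -0.0]
grip_width: 0.0685
gripper_force: 0.0
```

Request:
{"name": "move_arm", "arguments": {"series": "0 0 0 0 0.4;0 0 0 0 0.3;0 0 0 0 0.2;0 0 0 0 0.1;0 0 0 0 -0.1;0 0 0 0 -0.1", "force": 26}}

```text
time_s: 17.75
position: [0.5592, 0.2771, 0.022]
tool_rot: [[-0.904, 0.228, 0.36], [0.202, 0.973, -0.109], [-0.376, -0.026, -0.926]]
ft_force: [-3.4, 1.3, 6.5]
grip_width: 0.0509
gripper_force: 26.3
```

Run:
```python
from h import *
st()
```

```text
t 17.75 p [0.5592 0.2771 0.022 ] q [ 21.8  34.8  89.6 -21.5  40.  -40.7] F [-3.4  1.3  6.5] w 0.0509 gf 26.3
[[-0.904, 0.228, 0.36], [0.202, 0.973, -0.109], [-0.376, -0.026, -0.926]]
```

Request:
{"name": "move_arm", "arguments": {"series": "-0.1 0 -0.25 0 -0.1;-0.2 0 -0.5 0 -0.1;-0.3 0 -0.74 0 -0.1;-0.3 0 -0.74 0 -0.1"}}

```text
time_s: 18.25
position: [0.5592, 0.277, 0.0295]
tool_rot: [[-0.905, 0.229, 0.36], [0.202, 0.973, -0.11], [-0.375, -0.026, -0.927]]
ft_force: [-0.1, -0.4, -2.6]
grip_width: 0.0511
gripper_force: 27.2
```

Run:
```python
from h import *
s,R=st()
p=s['position']
for d in [(-.02,0,.035),(-.03,-.07,.045),(-.011,-.169,.045)]: print(np.round(R.T@np.array(d)*100,2))
optics.get_image('scene');print([(k['point'],k['score']) for k in spotter.mark_of('elephant_grip','scene')])
print([(k['point'],k['score']) for k in spotter.mark_of('tray_floor','scene')])
```

```text
t 18.25 p [0.5592 0.277  0.0295] q [ 21.8  34.2  89.2 -21.   41.  -41.3] F [-0.1 -0.4 -2.6] w 0.0511 gf 27.2
[[-0.905, 0.229, 0.36], [0.202, 0.973, -0.11], [-0.375, -0.026, -0.927]]
[ 0.5  -0.55 -3.96]
[-0.39 -7.62 -4.48]
[ -4.11 -16.82  -2.71]
[([0.5547, 0.2795, 0.0608], 0.87)]
[([0.5331, 0.0314, 0.0075], 0.83)]
```

Weight held (−2.6 N). Now carry it over the tray.

Request:
{"name": "move_arm", "arguments": {"series": "0.25 -0.3 -2 0 -0.1;0.5 -0.55 -4 0 -0.1;0.2 -3 -4.3 0 -0.1;-0.4 -6.5 -4.5 0 -0.1;-1.7 -10 -3.9 0 -0.1;-3 -13.5 -3.3 0 -0.1;-3.8 -16 -2.8 0 -0.1;-4.1 -16.8 -2.7 0 -0.1"}}

```text
time_s: 19.4
position: [0.5481, 0.1072, 0.0755]
tool_rot: [[-0.904, 0.23, 0.361], [0.204, 0.973, -0.11], [-0.376, -0.026, -0.926]]
ft_force: [-0.1, 0.2, -1.5]
grip_width: 0.0509
gripper_force: 27.7
```

Run:
```python
from h import *
s,R=st()
im=optics.get_image('wrist'); w=cv2.resize(im['pixels'],(400,300))
b=optics.get_image('scene');print([(k['point'],k['score']) for k in spotter.mark_of('elephant_grip','scene')])
b=optics.get_image('top');print([(k['point'],k['score']) for k in spotter.mark_of('elephant_grip','top')])
for t in ['earbud_case','tray_floor']: print(t,[(k['point'],k['score']) for k in spotter.mark_of(t,'top')])
x=cv2.resize(b['pixels'][200:320,220:380],(400,300),interpolation=cv2.INTER_CUBIC)
cv2.imwrite('pics/w4.png',np.hstack([w,x]))
```

```text
t 19.4 p [0.5481 0.1072 0.0755] q [  2.7  23.7 100.  -12.5  35.9 -65.4] F [-0.1  0.2 -1.5] w 0.0509 gf 27.7
[[-0.904, 0.23, 0.361], [0.204, 0.973, -0.11], [-0.376, -0.026, -0.926]]
[([0.5426, 0.1079, 0.1046], 0.67)]
[([0.5389, 0.1053, 0.1073], 0.95)]
earbud_case [([0.5507, 0.0042, 0.005], 0.68)]
tray_floor [([0.5356, 0.0321, 0.0059], 0.81)]
```

View pics/w4.png

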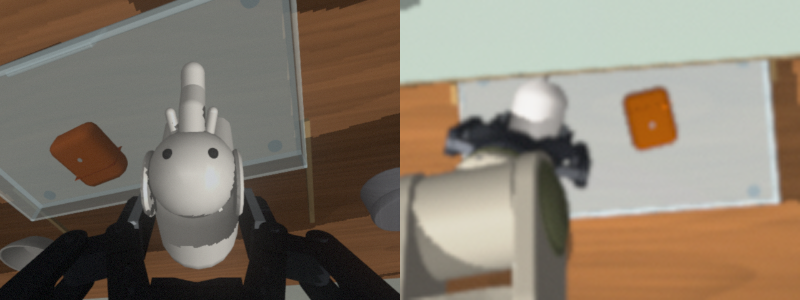

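Left half: the elephant is held level over the tray, with its head at (195,165) and the case at (88,155) well to the side. Lowering.

Request:
{"name": "move_arm", "arguments": {"series": "0.3 0 0.8 0 -0.1;0.6 0 1.6 0 -0.1;0.9 0.1 2.4 0 -0.1;1.2 0.1 3.1 0 -0.1;1.45 0.1 3.6 0 -0.1;1.62 0.1 3.95 0 -0.1;1.62 0.1 3.95 0 -0.1"}}

```text
time_s: 20.62
position: [0.5478, 0.1081, 0.0313]
tool_rot: [[-0.905, 0.229, 0.359], [0.202, 0.973, -0.11], [-0.375, -0.027, -0.927]]
ft_force: [0.7, -0.3, -1.1]
grip_width: 0.0509
gripper_force: 27.8
```

Request:
{"name": "move_arm", "arguments": {"series": "0.04 0 0.09 0 -0.1;0.08 0 0.18 0 -0.1;0.08 0 0.18 0 -0.1"}}

```text
time_s: 21.0
position: [0.5479, 0.1081, 0.0296]
tool_rot: [[-0.905, 0.229, 0.36], [0.202, 0.973, -0.11], [-0.375, -0.026, -0.927]]
ft_force: [-0.6, 0.3, -2.5]
grip_width: 0.0509
gripper_force: 27.8
```

Request:
{"name": "move_arm", "arguments": {"series": "0.04 0 0.09 0 -0.1;0.04 0 0.09 0 -0.1"}}

```text
time_s: 21.25
position: [0.5482, 0.1081, 0.029]
tool_rot: [[-0.904, 0.229, 0.361], [0.202, 0.973, -0.11], [-0.376, -0.026, -0.926]]
ft_force: [-0.6, -0.9, 1.7]
grip_width: 0.051
gripper_force: 28.1
```

Request:
{"name": "move_arm", "arguments": {"series": "0.04 0 0.09 0 -0.1;0.04 0 0.09 0 -0.1"}}

```text
time_s: 21.5
position: [0.5492, 0.1082, 0.029]
tool_rot: [[-0.903, 0.228, 0.363], [0.202, 0.973, -0.109], [-0.379, -0.025, -0.925]]
ft_force: [-0.1, 0.8, 7.5]
grip_width: 0.0512
gripper_force: 28.6
```

Request:
{"name": "move_arm", "arguments": {"series": "0 0 0 0 0.25;0 0 0 0 0.4;0 0 0 0 0.7;0 0 0 0 0.95;0 0 -1 0 1;0 0 -4 0 1;0 0 -8 0 1;0 0 -13 0 1"}}

```text
time_s: 22.5
position: [0.5, 0.1224, 0.1493]
tool_rot: [[-0.905, 0.229, 0.358], [0.202, 0.973, -0.11], [-0.374, -0.027, -0.927]]
ft_force: [1.2, 0.2, 0.3]
grip_width: 0.0852
gripper_force: 0.0
```

Run:
```python
from h import *
s,R=st(); 
for c in ['wrist','scene','top']:
    optics.get_image(c); print(c,[(np.round(k['point'],3),round(k['score'],2)) for t in ('elephant','jar') for k in spotter.mark_of(t,c)[:1]])
go(np.array([.614,-.214,.032])-.15*R[:,2])
```

```text
t 22.5 p [0.5    0.1224 0.1493] q [  5.2  14.   99.8 -11.3  46.2 -65.5] F [1.2 0.2 0.3] w 0.0852 gf 0.0
[[-0.905, 0.229, 0.358], [0.202, 0.973, -0.11], [-0.374, -0.027, -0.927]]
wrist [(array([0.548, 0.113, 0.011]), 0.59), (array([0.544, 0.112, 0.008]), 0.71)]
scene [(array([0.541, 0.11 , 0.007]), 0.66), (array([ 0.606, -0.209,  0.002]), 0.77)]
top [(array([0.541, 0.111, 0.004]), 0.92), (array([ 0.605, -0.214,  0.   ]), 0.97)]
t 22.95 p [0.5008 0.1221 0.147 ] q [  5.1  14.3  99.9 -11.3  45.9 -65.5] F [ 0.3 -0.7 -0. ] w 0.0856 gf 0.0
[[-0.905, 0.229, 0.357], [0.203, 0.973, -0.11], [-0.373, -0.027, -0.927]]
cm [-12.8 -29.8   3.4] rows 5.3
```

Request:
{"name": "move_arm", "arguments": {"series": "-1 -3 -2 0 1;-3 -8 -2 0 1;-5 -13.5 -2 0 1;-7.5 -19 -1 0 1;-10 -24.5 1 0 1;-12.3 -28.8 2.8 0 1;-12.8 -29.8 3.4 0 1;-12.8 -29.8 3.4 0 1"}}

```text
time_s: 23.95
position: [0.5606, -0.1974, 0.1713]
tool_rot: [[-0.905, 0.229, 0.358], [0.204, 0.973, -0.109], [-0.373, -0.026, -0.928]]
ft_force: [-0.5, -0.4, -0.5]
grip_width: 0.0855
gripper_force: 0.0
```

Run:
```python
from h import *
for c in ['wrist','top']:
    optics.get_image(c); print(c,[(np.round(k['point'],3),round(k['score'],2)) for k in spotter.mark_of('jar',c)[:1]])
s,R=st(); go(np.array([.615,-.215,.032]))
```

```text
wrist [(array([ 0.602, -0.21 , -0.001]), 0.87)]
top [(array([ 0.607, -0.215,  0.001]), 0.83)]
t 24.15 p [ 0.5608 -0.1959  0.1728] q [ -33.8   18.1   89.     8.    51.9 -114.7] F [-0.4 -0.4 -0.2] w 0.0854 gf 0.0
[[-0.905, 0.227, 0.36], [0.201, 0.974, -0.109], [-0.375, -0.026, -0.927]]
t 24.15 p [ 0.5608 -0.1959  0.1728] q [ -33.8   18.1   89.     8.    51.9 -114.7] F [-0.4 -0.4 -0.2] w 0.0854 gf 0.0
[[-0.905, 0.227, 0.36], [0.201, 0.974, -0.109], [-0.375, -0.026, -0.927]]
cm [-0.  -0.3 15.2] rows 2.5
```

Request:
{"name": "move_arm", "arguments": {"series": "0 -0.3 4 0 1;0 -0.3 8 0 1;0 -0.3 11 0 1;0 -0.3 13.3 0 1;0 -0.3 14.7 0 1;0 -0.3 15.2 0 1;0 -0.3 15.2 0 1"}}

```text
time_s: 25.02
position: [0.615, -0.2167, 0.0322]
tool_rot: [[-0.905, 0.228, 0.36], [0.202, 0.973, -0.11], [-0.375, -0.027, -0.926]]
ft_force: [0.6, -0.1, -0.2]
grip_width: 0.0856
gripper_force: 0.0
```

Request:
{"name": "move_arm", "arguments": {"series": "0 0 0 0 0.75;0 0 0 0 0.55;0 0 0 0 0.45;0 0 0 0 0.35;0 0 0 0 0.2;0 0 0 0 0.1;0 0 0 0 0.1", "force": 26}}

```text
time_s: 25.9
position: [0.615, -0.2173, 0.0326]
tool_rot: [[-0.904, 0.229, 0.36], [0.202, 0.973, -0.111], [-0.376, -0.027, -0.926]]
ft_force: [-4.0, -0.3, 7.8]
grip_width: 0.0551
gripper_force: 24.4
```

Run:
```python
from h import *
im=optics.get_image('wrist'); cv2.imwrite('pics/w5.png',im['pixels'])
print([(k['point'],k['score']) for k in spotter.mark_of('jar','wrist')[:1]])
s,R=st(); Rc,_=cv2.Rodrigues(np.array(im['rvec'])); t=np.array(im['tvec']).ravel();K=np.array(im['camera_matrix'])
for off in [0,.019,.03,.04,.05]:
    for y in (-.03,.03):
        p=s['position']-off*R[:,2]+y*R[:,1]; c=K@(Rc@p+t); print(off,y,np.round(c[:2]/c[2]))
for z in (0,.062,.092):
    for d in (-.03,.03):
        c=K@(Rc@(np.array([.6045,-.212,z])+d*R[:,1])+t); print('jar',z,d,np.round(c[:2]/c[2]))
```

```text
[([0.6015, -0.2107, -0.0015], 0.64)]
t 26.0 p [ 0.615  -0.2173  0.0325] q [ -32.4   33.5   90.1    9.9   35.4 -116.5] F [-4.2 -0.7  6.6] w 0.0552 gf 24.4
[[-0.904, 0.229, 0.36], [0.202, 0.973, -0.111], [-0.376, -0.027, -0.926]]
0 -0.03 [250. 286.]
0 0.03 [381. 286.]
0.019 -0.03 [243. 306.]
0.019 0.03 [388. 306.]
0.03 -0.03 [239. 319.]
0.03 0.03 [393. 319.]
0.04 -0.03 [234. 333.]
0.04 0.03 [398. 333.]
0.05 -0.03 [228. 348.]
0.05 0.03 [403. 348.]
jar 0 -0.03 [263. 223.]
jar 0 0.03 [382. 223.]
jar 0.062 -0.03 [243. 322.]
jar 0.062 0.03 [398. 322.]
jar 0.092 -0.03 [228. 396.]
jar 0.092 0.03 [410. 396.]
```

View pics/w5.png

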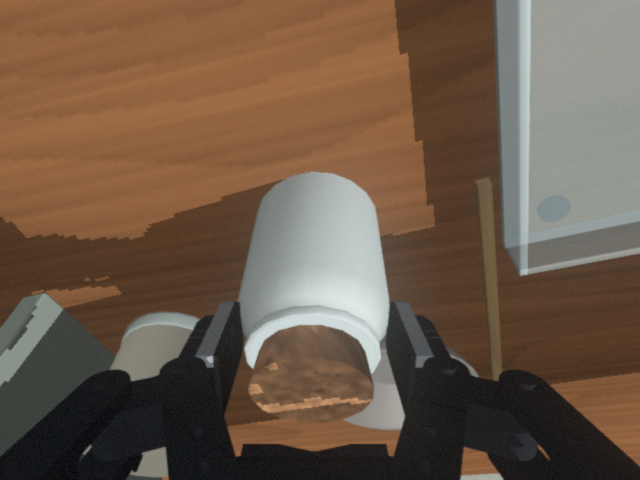

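Pads (rows 305–365) are sitting on the jar's rounded shoulder (row ~310). I'll open slightly, go 6 mm lower and 4 mm back (the cork, at row 410, still clears the gripper body), and regrip.

Request:
{"name": "move_arm", "arguments": {"series": "0 0 0 0 0.4;0 0 0 0 0.7;0.3 0 0.2 0 0.7;0.6 -0.1 0.4 0 0.7;0.6 -0.1 0.4 0 0.7"}}

```text
time_s: 26.62
position: [0.6103, -0.217, 0.0253]
tool_rot: [[-0.905, 0.229, 0.359], [0.203, 0.973, -0.109], [-0.374, -0.026, -0.927]]
ft_force: [-0.5, -0.7, 0.4]
grip_width: 0.0727
gripper_force: 0.0
```

Request:
{"name": "move_arm", "arguments": {"series": "0 0 0 0 0.55;0 0 0 0 0.45;0 0 0 0 0.35;0 0 0 0 0.2;0 0 0 0 0.1;0 0 0 0 0.1", "force": 26}}

```text
time_s: 27.38
position: [0.6108, -0.217, 0.0262]
tool_rot: [[-0.905, 0.228, 0.36], [0.202, 0.973, -0.11], [-0.375, -0.027, -0.926]]
ft_force: [-2.3, 2.5, 4.2]
grip_width: 0.0577
gripper_force: 26.8
```

Run:
```python
from h import *
st()
```

```text
t 27.38 p [ 0.6108 -0.217   0.0262] q [ -32.6   33.7   91.1   10.4   34.3 -117.2] F [-2.3  2.5  4.2] w 0.0577 gf 26.8
[[-0.905, 0.228, 0.36], [0.202, 0.973, -0.11], [-0.375, -0.027, -0.926]]
```

Request:
{"name": "move_arm", "arguments": {"series": "-0.08 0 -0.18 0 0.1;-0.15 0 -0.37 0 0.1;-0.2 0 -0.5 0 0.1;-0.2 0 -0.5 0 0.1"}}

```text
time_s: 27.88
position: [0.6107, -0.217, 0.0311]
tool_rot: [[-0.905, 0.229, 0.359], [0.202, 0.973, -0.11], [-0.375, -0.027, -0.927]]
ft_force: [-0.1, 0.4, -2.5]
grip_width: 0.0575
gripper_force: 28.2
```

Run:
```python
from h import *
s,R=st()
tr=[]
for c in ['scene','top','wrist']:
    im=optics.get_image(c)
    for t in ['jar','earbud_case','tray_floor']: print(c,t,[(np.round(k['point'],3),round(k['score'],2)) for k in spotter.mark_of(t,c)[:1]])
    m=spotter.cut_out('earbud_case',c)
    if m and c!='wrist':
        v,u=np.nonzero(m[0]['pixels']); print(cv2.minAreaRect(ray(im,np.c_[u,v],.034)[:,:2].astype(np.float32)))
st()
```

```text
t 27.88 p [ 0.6107 -0.217   0.0311] q [ -32.6   33.3   90.8   10.2   35.  -117. ] F [-0.1  0.4 -2.5] w 0.0575 gf 28.2
[[-0.905, 0.229, 0.359], [0.202, 0.973, -0.11], [-0.375, -0.027, -0.927]]
scene jar []
scene earbud_case [(array([ 0.437, -0.281, -0.001]), 0.47)]
scene tray_floor []
top jar [(array([ 0.605, -0.215,  0.004]), 0.62)]
top earbud_case [(array([0.554, 0.001, 0.008]), 0.91)]
top tray_floor [(array([0.534, 0.034, 0.007]), 0.69)]
((0.5525774359703064, -0.001562114804983139), (0.06288673728704453, 0.05012720823287964), 14.53298282623291)
wrist jar [(array([ 0.602, -0.211,  0.002]), 0.67)]
wrist earbud_case []
wrist tray_floor []
t 28.62 p [ 0.6107 -0.217   0.0311] q [ -32.6   33.3   90.8   10.2   35.  -117. ] F [ 0.1  0.2 -2.4] w 0.0576 gf 28.2
[[-0.905, 0.229, 0.359], [0.202, 0.973, -0.11], [-0.375, -0.026, -0.927]]
```

Request:
{"name": "move_arm", "arguments": {"series": "0.4 -0.4 -2.8 0 0.1;1.1 -0.8 -5 0 0.1;2.3 1.9 -5.8 0 0.1;3.6 4.7 -6.5 0 0.1;5.1 8.4 -7.2 0 0.1;6.3 10.8 -7.7 0 0.1;6.5 11.4 -7.8 0 0.1;6.5 11.4 -7.8 0 0.1"}}

```text
time_s: 29.62
position: [0.5504, -0.0846, 0.0763]
tool_rot: [[-0.905, 0.228, 0.36], [0.202, 0.973, -0.11], [-0.376, -0.027, -0.926]]
ft_force: [0.0, 0.5, -2.7]
grip_width: 0.0575
gripper_force: 29.3
```

Run:
```python
from h import *
s,R=st()
for c in ['wrist','top']:
    im=optics.get_image(c)
    for t in ['jar','earbud_case','tray_floor']: print(c,t,[(np.round(k['point'],3),round(k['score'],2)) for k in spotter.mark_of(t,c)[:1]])
    if c=='wrist': cv2.imwrite('pics/w6.png',im['pixels'])
```

```text
t 29.62 p [ 0.5504 -0.0846  0.0763] q [ -21.9   22.4  102.3    3.4   33.3 -101.5] F [ 0.   0.5 -2.7] w 0.0575 gf 29.3
[[-0.905, 0.228, 0.36], [0.202, 0.973, -0.11], [-0.376, -0.027, -0.926]]
wrist jar [(array([ 0.54 , -0.076,  0.048]), 0.81)]
wrist earbud_case [(array([0.558, 0.001, 0.01 ]), 0.69)]
wrist tray_floor [(array([0.533, 0.033, 0.01 ]), 0.75)]
top jar []
top earbud_case [(array([ 0.554, -0.   ,  0.008]), 0.87)]
top tray_floor [(array([0.533, 0.034, 0.007]), 0.83)]
```

View pics/w6.png

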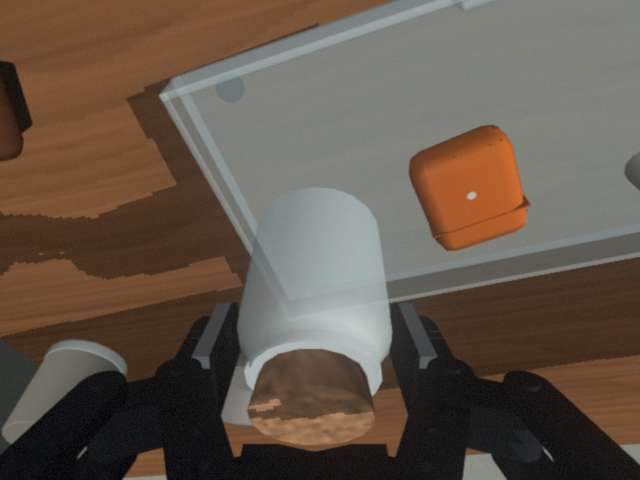

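Jar held upright over the tray's right part, with the case at (470,185) clear of it. Lowering.

Request:
{"name": "move_arm", "arguments": {"series": "0.3 0 0.8 0 0.1;0.6 0 1.6 0 0.1;0.9 0.1 2.3 0 0.1;1.2 0.1 3 0 0.1;1.4 0.1 3.5 0 0.1;1.54 0.1 3.8 0 0.1;1.54 0.1 3.8 0 0.1"}}

```text
time_s: 30.9
position: [0.5498, -0.0844, 0.0349]
tool_rot: [[-0.905, 0.229, 0.359], [0.202, 0.973, -0.11], [-0.375, -0.026, -0.927]]
ft_force: [-0.4, 0.2, -2.3]
grip_width: 0.0576
gripper_force: 29.3
```

Request:
{"name": "move_arm", "arguments": {"series": "0.04 0 0.1 0 0.1;0.06 0 0.14 0 0.1;0.06 0 0.14 0 0.1"}}

```text
time_s: 31.28
position: [0.5499, -0.0844, 0.0336]
tool_rot: [[-0.905, 0.229, 0.36], [0.202, 0.973, -0.11], [-0.375, -0.027, -0.927]]
ft_force: [-0.3, -0.7, -2.7]
grip_width: 0.0578
gripper_force: 29.3
```

Request:
{"name": "move_arm", "arguments": {"series": "0.04 0 0.09 0 0.1;0.04 0 0.09 0 0.1"}}

```text
time_s: 31.52
position: [0.5503, -0.0844, 0.0332]
tool_rot: [[-0.904, 0.228, 0.361], [0.202, 0.973, -0.11], [-0.377, -0.027, -0.926]]
ft_force: [-1.3, 2.7, 4.5]
grip_width: 0.0576
gripper_force: 30.3
```

Request:
{"name": "move_arm", "arguments": {"series": "0 0 0 0 0.35;0 0 0 0 0.45;0 0 0 0 0.6;0 0 0 0 0.7;0 0 -0.8 0 0.7;0 0 -3 0 0.7;0 0 -6.5 0 0.7;0 0 -11 0 0.7"}}

```text
time_s: 32.52
position: [0.5094, -0.0722, 0.1353]
tool_rot: [[-0.905, 0.229, 0.358], [0.203, 0.973, -0.109], [-0.374, -0.026, -0.927]]
ft_force: [-0.2, -0.8, 1.3]
grip_width: 0.0726
gripper_force: 0.0
```

Run:
```python
from h import *
s,R=st()
P={}
for c in ['wrist','top','scene']:
    im=optics.get_image(c)
    for t in ['jar','elephant','earbud_case','tray_floor','tray_tab','shelf_edge']: print(c,t,[(np.round(k['point'],3),round(k['score'],2)) for k in spotter.mark_of(t,c)[:1]])
    if c!='wrist':
        m=spotter.cut_out('tray',c)
        if m: v,u=np.nonzero(m[0]['pixels']); print(cv2.minAreaRect(ray(im,np.c_[u,v],.027)[:,:2].astype(np.float32)))
```

```text
t 32.52 p [ 0.5094 -0.0722  0.1353] q [ -22.4   13.5  103.5    3.1   41.1 -101.5] F [-0.2 -0.8  1.3] w 0.0726 gf 0.0
[[-0.905, 0.229, 0.358], [0.203, 0.973, -0.109], [-0.374, -0.026, -0.927]]
wrist jar [(array([ 0.542, -0.077,  0.006]), 0.64)]
wrist elephant [(array([0.543, 0.11 , 0.01 ]), 0.76)]
wrist earbud_case [(array([0.556, 0.002, 0.014]), 0.59)]
wrist tray_floor [(array([0.536, 0.032, 0.012]), 0.87)]
wrist tray_tab [(array([0.455, 0.022, 0.026]), 0.96)]
wrist shelf_edge []
top jar [(array([ 0.546, -0.079,  0.008]), 0.62)]
top elephant [(array([0.542, 0.112, 0.001]), 0.92)]
top earbud_case [(array([0.553, 0.   , 0.004]), 0.56)]
top tray_floor [(array([0.536, 0.032, 0.008]), 0.72)]
top tray_tab [(array([0.456, 0.025, 0.024]), 0.97)]
top shelf_edge [(array([0.579, 0.035, 0.223]), 0.9)]
((0.5251836180686951, 0.03239072859287262), (0.15151336789131165, 0.3299039900302887), 4.643674850463867)
scene jar [(array([ 0.543, -0.08 ,  0.009]), 0.5)]
scene elephant [(array([0.541, 0.114, 0.006]), 0.69)]
scene earbud_case []
scene tray_floor [(array([0.533, 0.031, 0.009]), 0.77)]
scene tray_tab [(array([0.451, 0.021, 0.022]), 0.84)]
scene shelf_edge [(array([0.582, 0.04 , 0.22 ]), 0.74)]
((0.5326363444328308, 0.0297737717628479), (0.17614702880382538, 0.3333200514316559), 4.743758678436279)
```

Both pieces stand on the tray floor (z≈7 mm) and clear of the case. Next I'll shut the fingers and go in front of the tab.

Request:
{"name": "move_arm", "arguments": {"series": "2 1 -1 0 0.2;4.8 2.5 -2 0 -0.4;7.5 4 -3.2 0 -1;9.5 5 -4 0 -1;9.5 5 -4 0 -1;9.5 5 -4 0 -1", "force": 20}}

```text
time_s: 34.42
position: [0.4222, -0.0005, 0.1349]
tool_rot: [[-0.904, 0.229, 0.36], [0.202, 0.973, -0.11], [-0.376, -0.027, -0.926]]
ft_force: [-0.6, -0.3, 0.1]
grip_width: 0.0003
gripper_force: 0.0
```

Run:
```python
from h import *
s,R=st(); go([.415,.010,.060]); go([.415,.010,.023])
```

```text
t 34.42 p [ 0.4222 -0.0005  0.1349] q [-16.    4.9 115.1  -0.6  37.9 -92.6] F [-0.6 -0.3  0.1] w 0.0003 gf 0.0
[[-0.904, 0.229, 0.36], [0.202, 0.973, -0.11], [-0.376, -0.027, -0.926]]
t 34.42 p [ 0.4222 -0.0005  0.1349] q [-16.    4.9 115.1  -0.6  37.9 -92.6] F [-0.6 -0.3  0.1] w 0.0003 gf 0.0
[[-0.904, 0.229, 0.36], [0.202, 0.973, -0.11], [-0.376, -0.027, -0.926]]
cm [3.7 1.1 6.6] rows 1.2
t 34.42 p [ 0.4222 -0.0005  0.1349] q [-16.    4.9 115.1  -0.6  37.9 -92.6] F [-0.6 -0.3  0.1] w 0.0003 gf 0.0
[[-0.904, 0.229, 0.36], [0.202, 0.973, -0.11], [-0.376, -0.027, -0.926]]
cm [ 5.1  1.2 10. ] rows 1.8
```

Request:
{"name": "move_arm", "arguments": {"series": "1.5 0.4 3 0 -1;3.5 0.8 6.3 0 -1;4.5 1 8.5 0 -1;5.1 1.2 10 0 -1;5.1 1.2 10 0 -1"}}

```text
time_s: 35.05
position: [0.4142, 0.0105, 0.0215]
tool_rot: [[-0.905, 0.229, 0.357], [0.203, 0.973, -0.109], [-0.373, -0.027, -0.928]]
ft_force: [0.3, -1.0, 0.6]
grip_width: 0.0
gripper_force: 0.0
```

Run:
```python
from h import *
s,R=st()
u=np.array([np.cos(np.deg2rad(4.7)),np.sin(np.deg2rad(4.7)),0]); print('per cm along shelf x:',np.round(R.T@u,3))
```

```text
t 35.05 p [0.4142 0.0105 0.0215] q [-14.3  19.7 126.3  -4.9  12.2 -86.8] F [ 0.3 -1.   0.6] w 0.0 gf 0.0
[[-0.905, 0.229, 0.357], [0.203, 0.973, -0.109], [-0.373, -0.027, -0.928]]
per cm along shelf x: [-0.886  0.308  0.347]
```

Request:
{"name": "move_arm", "arguments": {"series": "-0.44 0.15 0.17 0 -1;-0.89 0.31 0.35 0 -1;-1.33 0.46 0.52 0 -1;-1.6 0.55 0.62 0 -1;-1.86 0.65 0.73 0 -1;-2.13 0.74 0.83 0 -1;-2.39 0.83 0.94 0 -1;-2.66 0.92 1.04 0 -1"}}

```text
time_s: 36.05
position: [0.444, 0.0134, 0.0225]
tool_rot: [[-0.905, 0.229, 0.359], [0.202, 0.973, -0.11], [-0.375, -0.027, -0.927]]
ft_force: [-0.1, 0.8, -0.1]
grip_width: -0.0001
gripper_force: 0.0
```

Run:
```python
from h import *
s,R=st()
for c in ['top','wrist']:
    optics.get_image(c); print([(t,np.round(k['point'],3),round(k['score'],2)) for t in ('tray_tab','tray_floor') for k in spotter.mark_of(t,c)[:1]])
```

```text
t 36.05 p [0.444  0.0134 0.0225] q [-12.5  21.2 121.8  -6.5  15.  -83.6] F [-0.1  0.8 -0.1] w -0.0001 gf 0.0
[[-0.905, 0.229, 0.359], [0.202, 0.973, -0.11], [-0.375, -0.027, -0.927]]
[('tray_tab', array([0.457, 0.026, 0.028]), 0.57), ('tray_floor', array([0.532, 0.03 , 0.002]), 0.56)]
[('tray_tab', array([0.456, 0.023, 0.023]), 0.81), ('tray_floor', array([0.537, 0.032, 0.009]), 0.63)]
```

Request:
{"name": "move_arm", "arguments": {"series": "-0.18 0.06 0.07 0 -1;-0.4 0.14 0.16 0 -1;-0.66 0.23 0.26 0 -1;-0.98 0.34 0.38 0 -1;-1.33 0.46 0.52 0 -1;-1.68 0.58 0.66 0 -1;-2.04 0.71 0.8 0 -1;-2.39 0.83 0.94 0 -1"}}

```text
time_s: 37.35
position: [0.471, 0.0156, 0.0226]
tool_rot: [[-0.905, 0.229, 0.359], [0.202, 0.973, -0.11], [-0.375, -0.026, -0.927]]
ft_force: [-0.2, 0.5, 0.7]
grip_width: 0.0002
gripper_force: 0.0
```

Request:
{"name": "move_arm", "arguments": {"series": "-0.35 0.12 0.14 0 -1;-0.71 0.25 0.28 0 -1;-1.06 0.37 0.42 0 -1;-1.42 0.49 0.55 0 -1;-1.77 0.62 0.69 0 -1;-2.13 0.74 0.83 0 -1;-2.48 0.86 0.97 0 -1;-2.83 0.98 1.11 0 -1"}}

```text
time_s: 38.35
position: [0.5028, 0.0182, 0.0226]
tool_rot: [[-0.905, 0.229, 0.359], [0.202, 0.973, -0.11], [-0.375, -0.026, -0.927]]
ft_force: [-0.3, -0.5, 0.2]
grip_width: 0.0004
gripper_force: 0.0
```

Run:
```python
from h import *
s,R=st()
for c in ['top','scene']:
    optics.get_image(c); print([(t,np.round(k['point'],3),round(k['score'],2)) for t in ('tray_tab','tray_floor','elephant','jar','earbud_case') for k in spotter.mark_of(t,c)[:1]])
```

```text
t 38.35 p [0.5028 0.0182 0.0226] q [ -9.9  24.8 112.9  -7.6  20.5 -80.3] F [-0.3 -0.5  0.2] w 0.0004 gf 0.0
[[-0.905, 0.229, 0.359], [0.202, 0.973, -0.11], [-0.375, -0.026, -0.927]]
[('tray_tab', array([0.455, 0.026, 0.024]), 0.92), ('tray_floor', array([0.534, 0.033, 0.008]), 0.79), ('elephant', array([0.543, 0.112, 0.005]), 0.76), ('jar', array([ 0.544, -0.081,  0.008]), 0.58), ('earbud_case', array([0.552, 0.002, 0.006]), 0.96)]
[('tray_tab', array([ 0.684, -0.334, -0.001]), 0.36), ('tray_floor', array([0.535, 0.031, 0.008]), 0.83), ('elephant', array([0.542, 0.114, 0.009]), 0.69), ('jar', array([ 0.541, -0.078,  0.011]), 0.67), ('earbud_case', array([ 0.553, -0.001,  0.007]), 0.64)]
```

Run:
```python
from h import *
a=optics.get_image('wrist')['pixels']; b=optics.get_image('top')['pixels']
x=cv2.resize(b[200:320,220:380],(400,300),interpolation=cv2.INTER_CUBIC)
cv2.imwrite('pics/w7.png',np.hstack([cv2.resize(a,(400,300)),x]))
```

```text
(no output)
```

View pics/w7.png

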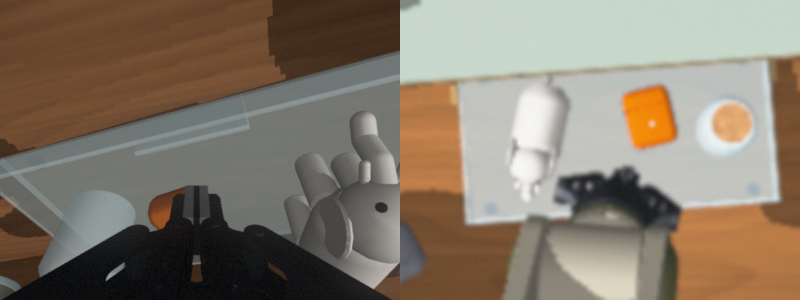

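Right half: the fingers (600,190) are over the tray and the tray hasn't moved. The shut tips end about 19 mm behind the nominal TCP, so they passed just above the tab without contact. I'll lift out, go back, and push about 18 mm lower.

Request:
{"name": "move_arm", "arguments": {"series": "-0.8 -0.1 -2 0 -1;-1.5 -0.1 -3.7 0 -1;1.5 -1.2 -4.9 0 -1;4.5 -2.3 -6.1 0 -1;4.5 -2.3 -6.1 0 -1;5.4 -2.3 -3.8 0 -1;6.3 -2.2 -1.6 0 -1;6.7 -2.2 -0.6 0 -1"}}

```text
time_s: 40.05
position: [0.4356, 0.011, 0.003]
tool_rot: [[-0.905, 0.229, 0.358], [0.203, 0.973, -0.109], [-0.373, -0.027, -0.927]]
ft_force: [6.5, 0.4, 2.3]
grip_width: -0.0004
gripper_force: 0.0
```

Run:
```python
from h import *
s,R=st()
u=np.array([np.cos(np.deg2rad(4.7)),np.sin(np.deg2rad(4.7)),0]); print(np.round(R.T@u,3), R.T@(np.array([.435,.011,.004])-s['position'])*100)
```

```text
t 40.05 p [0.4356 0.011  0.003 ] q [-13.2  23.8 124.4  -8.1  10.  -82.6] F [6.5 0.4 2.3] w -0.0004 gf 0.0
[[-0.905, 0.229, 0.358], [0.203, 0.973, -0.109], [-0.373, -0.027, -0.927]]
[-0.886  0.308  0.348] [ 0.01851344 -0.01173072 -0.110004  ]
```

Request:
{"name": "move_arm", "arguments": {"series": "-0.35 0.1 -0.1 0 -1;-0.35 0.1 -0.1 0 -1"}}

```text
time_s: 40.3
position: [0.4393, 0.0113, 0.0071]
tool_rot: [[-0.904, 0.228, 0.361], [0.202, 0.973, -0.11], [-0.377, -0.026, -0.926]]
ft_force: [0.6, 0.5, 0.2]
grip_width: -0.0003
gripper_force: 0.0
```

Run:
```python
from h import *
s,R=st()
for c in ['top','wrist']:
    optics.get_image(c); print([(t,np.round(k['point'],3),round(k['score'],2)) for t in ('tray_tab','tray_floor') for k in spotter.mark_of(t,c)[:1]])
```

```text
t 40.3 p [0.4393 0.0113 0.0071] q [-13.1  23.4 123.7  -7.8  10.9 -82.8] F [0.6 0.5 0.2] w -0.0003 gf 0.0
[[-0.904, 0.228, 0.361], [0.202, 0.973, -0.11], [-0.377, -0.026, -0.926]]
[('tray_tab', array([0.454, 0.025, 0.026]), 0.9), ('tray_floor', array([0.535, 0.033, 0.005]), 0.74)]
[('tray_tab', array([0.454, 0.023, 0.025]), 0.64)]
```

Request:
{"name": "move_arm", "arguments": {"series": "-0.18 0.06 0.07 0 -1;-0.35 0.12 0.14 0 -1;-0.53 0.18 0.21 0 -1;-0.71 0.25 0.28 0 -1;-0.89 0.31 0.35 0 -1;-1.1 0.38 0.43 0 -1;-1.33 0.46 0.52 0 -1;-1.6 0.55 0.63 0 -1"}}

```text
time_s: 41.6
position: [0.4558, 0.0129, 0.0062]
tool_rot: [[-0.905, 0.229, 0.358], [0.202, 0.973, -0.11], [-0.374, -0.027, -0.927]]
ft_force: [-2.6, 0.7, -1.5]
grip_width: -0.0002
gripper_force: 0.8
```

Run:
```python
from h import *
s,R=st()
for c in ['top','scene']:
    optics.get_image(c); print([(t,np.round(k['point'],3),round(k['score'],2)) for t in ('tray_tab','tray_floor','elephant','jar') for k in spotter.mark_of(t,c)[:1]])
```

```text
t 41.6 p [0.4558 0.0129 0.0062] q [-12.1  24.3 121.   -8.3  12.8 -81.5] F [-2.6  0.7 -1.5] w -0.0002 gf 0.8
[[-0.905, 0.229, 0.358], [0.202, 0.973, -0.11], [-0.374, -0.027, -0.927]]
[('tray_tab', array([0.458, 0.025, 0.025]), 0.67), ('tray_floor', array([0.543, 0.108, 0.062]), 0.67), ('elephant', array([0.541, 0.111, 0.003]), 0.62), ('jar', array([ 0.548, -0.079,  0.007]), 0.85)]
[('tray_tab', array([0.453, 0.02 , 0.021]), 0.73), ('tray_floor', array([0.538, 0.032, 0.007]), 0.86), ('elephant', array([0.542, 0.114, 0.004]), 0.56), ('jar', array([ 0.545, -0.08 ,  0.011]), 0.87)]
```

Request:
{"name": "move_arm", "arguments": {"series": "-0.18 0.06 0.07 0 -1;-0.44 0.15 0.17 0 -1;-0.8 0.28 0.31 0 -1;-1.24 0.43 0.49 0 -1;-1.68 0.59 0.66 0 -1;-2.13 0.74 0.83 0 -1;-2.57 0.89 1.01 0 -1;-3.01 1.05 1.18 0 -1"}}

```text
time_s: 43.1
position: [0.4902, 0.0157, 0.0063]
tool_rot: [[-0.905, 0.229, 0.359], [0.202, 0.973, -0.11], [-0.374, -0.027, -0.927]]
ft_force: [-1.3, -0.2, -0.2]
grip_width: 0.0005
gripper_force: 0.7
```

Request:
{"name": "move_arm", "arguments": {"series": "-0.44 0.15 0.17 0 -1;-0.89 0.31 0.35 0 -1;-1.33 0.46 0.52 0 -1;-1.77 0.62 0.69 0 -1;-2.22 0.77 0.87 0 -1;-2.66 0.92 1.04 0 -1;-3.1 1.08 1.21 0 -1;-3.54 1.23 1.39 0 -1"}}

```text
time_s: 44.1
position: [0.53, 0.019, 0.0065]
tool_rot: [[-0.905, 0.229, 0.359], [0.202, 0.973, -0.11], [-0.374, -0.027, -0.927]]
ft_force: [-1.3, -0.7, 0.3]
grip_width: -0.0001
gripper_force: 0.7
```

Run:
```python
from h import *
s,R=st()
for c in ['top','scene']:
    optics.get_image(c); print([(t,np.round(k['point'],3),round(k['score'],2)) for t in ('tray_tab','tray_floor','elephant','jar','shelf_edge') for k in spotter.mark_of(t,c)[:1]])
```

```text
t 44.1 p [0.53   0.019  0.0065] q [ -9.1  28.5 109.6  -8.5  20.2 -78.8] F [-1.3 -0.7  0.3] w -0.0001 gf 0.7
[[-0.905, 0.229, 0.359], [0.202, 0.973, -0.11], [-0.374, -0.027, -0.927]]
[('tray_tab', array([0.53 , 0.032, 0.022]), 0.94), ('tray_floor', array([0.61 , 0.036, 0.006]), 0.9), ('elephant', array([0.617, 0.116, 0.003]), 0.82), ('jar', array([ 0.624, -0.072,  0.006]), 0.71), ('shelf_edge', array([0.581, 0.036, 0.222]), 0.69)]
[('tray_tab', array([0.529, 0.029, 0.022]), 0.88), ('tray_floor', array([0.607, 0.04 , 0.008]), 0.91), ('elephant', array([0.618, 0.119, 0.006]), 0.81), ('jar', array([ 0.618, -0.073,  0.007]), 0.75), ('shelf_edge', array([0.579, 0.039, 0.222]), 0.56)]
```

Request:
{"name": "move_arm", "arguments": {"series": "-0.44 0.15 0.17 0 -1;-0.89 0.31 0.35 0 -1;-1.33 0.46 0.52 0 -1;-1.77 0.62 0.69 0 -1;-2.22 0.77 0.87 0 -1;-2.66 0.92 1.04 0 -1;-2.92 1.01 1.14 0 -1;-3.19 1.11 1.25 0 -1"}}

```text
time_s: 45.7
position: [0.5657, 0.0219, 0.0065]
tool_rot: [[-0.905, 0.229, 0.359], [0.202, 0.973, -0.11], [-0.374, -0.027, -0.927]]
ft_force: [-1.0, -0.0, -0.2]
grip_width: 0.0
gripper_force: 0.7
```

Request:
{"name": "move_arm", "arguments": {"series": "-0.18 0.06 0.07 0 -1;-0.31 0.11 0.12 0 -1;-0.44 0.15 0.17 0 -1;-0.53 0.18 0.21 0 -1;-0.62 0.22 0.24 0 -1;-0.71 0.25 0.28 0 -1"}}

```text
time_s: 46.45
position: [0.5736, 0.0226, 0.0065]
tool_rot: [[-0.905, 0.229, 0.359], [0.202, 0.973, -0.11], [-0.374, -0.027, -0.927]]
ft_force: [-2.3, -0.7, 0.2]
grip_width: -0.0001
gripper_force: 0.7
```

Run:
```python
from h import *
s,R=st()
for c in ['top','scene']:
    optics.get_image(c); print([(t,np.round(k['point'],3),round(k['score'],2)) for t in ('tray_tab','tray_floor','elephant','jar','shelf_edge') for k in spotter.mark_of(t,c)[:1]])
```

```text
t 46.45 p [0.5736 0.0226 0.0065] q [ -7.8  31.1 102.8  -8.3  24.5 -78. ] F [-2.3 -0.7  0.2] w -0.0001 gf 0.7
[[-0.905, 0.229, 0.359], [0.202, 0.973, -0.11], [-0.374, -0.027, -0.927]]
[('tray_tab', array([0.58 , 0.036, 0.222]), 0.7), ('tray_floor', array([ 0.438, -0.279, -0.   ]), 0.65), ('shelf_edge', array([0.58 , 0.034, 0.223]), 0.73)]
[('tray_tab', array([0.569, 0.031, 0.026]), 0.7), ('tray_floor', array([0.654, 0.043, 0.007]), 0.58), ('elephant', array([0.66 , 0.122, 0.004]), 0.59), ('jar', array([ 0.663, -0.068,  0.01 ]), 0.76), ('shelf_edge', array([0.577, 0.038, 0.222]), 0.81)]
```

Request:
{"name": "move_arm", "arguments": {"series": "-0.09 0.03 0.03 0 -1;-0.18 0.06 0.07 0 -1;-0.27 0.09 0.1 0 -1;-0.35 0.12 0.14 0 -1"}}

```text
time_s: 47.55
position: [0.5775, 0.0229, 0.0064]
tool_rot: [[-0.905, 0.229, 0.359], [0.202, 0.973, -0.11], [-0.374, -0.027, -0.927]]
ft_force: [-1.9, 0.5, 0.3]
grip_width: -0.0003
gripper_force: 0.7
```

Request:
{"name": "move_arm", "arguments": {"series": "-0.09 0.03 0.03 0 -1;-0.09 0.03 0.03 0 -1"}}

```text
time_s: 47.8
position: [0.5787, 0.0229, 0.0065]
tool_rot: [[-0.905, 0.229, 0.359], [0.202, 0.973, -0.11], [-0.375, -0.027, -0.927]]
ft_force: [-1.0, -0.3, -0.4]
grip_width: -0.0001
gripper_force: 0.4
```

Request:
{"name": "move_arm", "arguments": {"series": "-0.09 0.03 0.03 0 -1;-0.09 0.03 0.03 0 -1"}}

```text
time_s: 48.05
position: [0.5796, 0.023, 0.0066]
tool_rot: [[-0.905, 0.229, 0.359], [0.202, 0.973, -0.11], [-0.374, -0.027, -0.927]]
ft_force: [-1.4, -0.1, -0.3]
grip_width: 0.0001
gripper_force: 0.5
```

Request:
{"name": "move_arm", "arguments": {"series": "-0.06 0.02 0.03 0 -1;-0.06 0.02 0.03 0 -1"}}

```text
time_s: 48.3
position: [0.5802, 0.0231, 0.0065]
tool_rot: [[-0.905, 0.229, 0.359], [0.202, 0.973, -0.11], [-0.374, -0.027, -0.927]]
ft_force: [-1.4, 0.1, -0.5]
grip_width: 0.0004
gripper_force: 0.5
```

Request:
{"name": "move_arm", "arguments": {"series": "-0.06 0.02 0.03 0 -1;-0.06 0.02 0.03 0 -1"}}

```text
time_s: 48.55
position: [0.581, 0.0231, 0.0065]
tool_rot: [[-0.905, 0.229, 0.359], [0.202, 0.973, -0.11], [-0.375, -0.027, -0.927]]
ft_force: [-1.2, -0.3, 0.5]
grip_width: 0.0002
gripper_force: 0.6
```

Request:
{"name": "move_arm", "arguments": {"series": "-0.06 0.02 0.03 0 -1;-0.06 0.02 0.03 0 -1"}}

```text
time_s: 48.8
position: [0.5817, 0.0232, 0.0065]
tool_rot: [[-0.905, 0.229, 0.359], [0.202, 0.973, -0.11], [-0.375, -0.027, -0.927]]
ft_force: [-0.8, -0.2, 0.0]
grip_width: 0.0005
gripper_force: 0.6
```

Request:
{"name": "move_arm", "arguments": {"series": "-0.06 0.02 0.03 0 -1;-0.06 0.02 0.03 0 -1"}}

```text
time_s: 49.05
position: [0.5824, 0.0232, 0.0064]
tool_rot: [[-0.905, 0.229, 0.359], [0.202, 0.973, -0.11], [-0.375, -0.027, -0.927]]
ft_force: [-1.2, -0.3, 0.7]
grip_width: 0.0001
gripper_force: 0.6
```

Request:
{"name": "move_arm", "arguments": {"series": "-0.06 0.02 0.03 0 -1;-0.06 0.02 0.03 0 -1"}}

```text
time_s: 49.3
position: [0.5831, 0.0233, 0.0063]
tool_rot: [[-0.905, 0.229, 0.359], [0.202, 0.973, -0.11], [-0.375, -0.027, -0.927]]
ft_force: [-1.2, 0.8, 0.5]
grip_width: -0.0
gripper_force: 0.7
```

Request:
{"name": "move_arm", "arguments": {"series": "-0.06 0.02 0.03 0 -1;-0.06 0.02 0.03 0 -1"}}

```text
time_s: 49.55
position: [0.5834, 0.0233, 0.0062]
tool_rot: [[-0.905, 0.229, 0.358], [0.202, 0.973, -0.11], [-0.374, -0.027, -0.927]]
ft_force: [-2.2, 0.3, 1.9]
grip_width: -0.0002
gripper_force: 1.7
```

Run:
```python
from h import *
s,R=st()
for c in ['scene','scene','wrist']:
    optics.get_image(c); print([(t,np.round(k['point'],4),round(k['score'],2)) for t in ('tray_tab','tray_floor','elephant','jar','shelf_edge') for k in spotter.mark_of(t,c)[:1]])
```

```text
t 49.55 p [0.5834 0.0233 0.0062] q [ -7.6  31.8 101.2  -8.2  25.5 -77.9] F [-2.2  0.3  1.9] w -0.0002 gf 1.7
[[-0.905, 0.229, 0.358], [0.202, 0.973, -0.11], [-0.374, -0.027, -0.927]]
[('tray_tab', array([0.5794, 0.0349, 0.0247]), 0.94), ('tray_floor', array([0.6662, 0.0441, 0.0082]), 0.71), ('elephant', array([0.67  , 0.122 , 0.0069]), 0.59), ('jar', array([ 0.6706, -0.067 ,  0.0087]), 0.45), ('shelf_edge', array([0.5827, 0.0384, 0.225 ]), 0.75)]
[('tray_tab', array([0.5796, 0.0328, 0.0212]), 0.67), ('tray_floor', array([0.6653, 0.0416, 0.0115]), 0.89), ('elephant', array([0.6719, 0.1236, 0.0051]), 0.51), ('jar', array([ 0.6706, -0.0694,  0.0096]), 0.63), ('shelf_edge', array([0.5799, 0.0363, 0.222 ]), 0.6)]
[('tray_tab', array([0.5802, 0.0345, 0.0241]), 0.86), ('tray_floor', array([0.6645, 0.0414, 0.0094]), 0.96), ('elephant', array([0.6763, 0.1204, 0.0094]), 0.85), ('shelf_edge', array([0.5814, 0.0329, 0.0245]), 0.44)]
```

Resistance is just beginning to rise at x = 0.583 (moved less than commanded). I'll press once more to confirm the stop.

Request:
{"name": "move_arm", "arguments": {"series": "-0.06 0.02 0.03 0 -1;-0.06 0.02 0.03 0 -1"}}

```text
time_s: 50.7
position: [0.5838, 0.0234, 0.006]
tool_rot: [[-0.905, 0.229, 0.358], [0.202, 0.973, -0.11], [-0.373, -0.027, -0.927]]
ft_force: [-6.9, -0.5, 3.3]
grip_width: -0.0003
gripper_force: 3.8
```

Request:
{"name": "move_arm", "arguments": {"series": "-0.06 0.02 0.03 0 -1;-0.06 0.02 0.03 0 -1"}}

```text
time_s: 50.95
position: [0.5839, 0.0234, 0.0059]
tool_rot: [[-0.906, 0.229, 0.357], [0.202, 0.973, -0.11], [-0.372, -0.027, -0.928]]
ft_force: [-9.5, -0.3, 6.0]
grip_width: 0.0001
gripper_force: 5.5
```

The stop is confirmed at about 10 N. Backing away now.

Request:
{"name": "move_arm", "arguments": {"series": "0.4 -0.15 -0.17 0 -1;1.5 -0.5 -0.6 0 -1;3.5 -1.2 -1.4 0 -1;6 -2.1 -2.4 0 -1;7 -2.5 -5 0 -1;7 -2.5 -9 0 -1;7 -2.5 -9 0 -1"}}

```text
time_s: 51.82
position: [0.4839, 0.0231, 0.0662]
tool_rot: [[-0.903, 0.229, 0.363], [0.202, 0.973, -0.11], [-0.379, -0.026, -0.925]]
ft_force: [0.1, -0.3, -0.3]
grip_width: -0.0002
gripper_force: 0.0
```

Run:
```python
from h import *
s,R=st()
for c in ['scene','wrist']:
    im=optics.get_image(c); print([(t,np.round(k['point'],3),round(k['score'],2)) for t in ('tray_tab','tray_floor','elephant','jar','earbud_case','shelf_edge') for k in spotter.mark_of(t,c)[:1]])
    if c=='scene': x=cv2.resize(im['pixels'][120:345,120:420],(400,300),interpolation=cv2.INTER_CUBIC)
    else: w=cv2.resize(im['pixels'],(400,300))
cv2.imwrite('pics/w8.png',np.hstack([w,x]))
```

```text
t 51.83 p [0.4839 0.0231 0.0662] q [ -9.6  18.3 112.8  -6.1  26.8 -81.8] F [ 0.1 -0.3 -0.3] w -0.0002 gf 0.0
[[-0.903, 0.229, 0.363], [0.202, 0.973, -0.11], [-0.379, -0.026, -0.925]]
[('tray_tab', array([0.576, 0.031, 0.023]), 0.96), ('tray_floor', array([0.663, 0.042, 0.01 ]), 0.79), ('elephant', array([ 0.688, -0.332, -0.002]), 0.54), ('jar', array([ 0.673, -0.067,  0.011]), 0.51), ('earbud_case', array([0.682, 0.01 , 0.009]), 0.54), ('shelf_edge', array([0.582, 0.038, 0.224]), 0.77)]
[('tray_tab', array([0.582, 0.038, 0.023]), 0.6), ('tray_floor', array([0.664, 0.043, 0.012]), 0.96), ('elephant', array([0.675, 0.122, 0.005]), 0.88)]
```

View pics/w8.png

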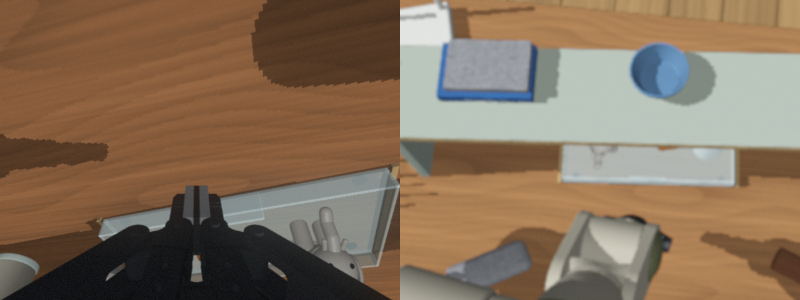

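The tray is home under the shelf, with the elephant and jar standing in it; the arm is clear.

```bash
python3 -c "
from rig import order; print(order.close_job())"
```

```text
the job is handed in; nothing more can be done
None
```

I handed the job in at about 52 s; no verdict came back. The elephant and jar are upright in the tray, clear of each other and the earbud case. The tray is pushed to its stop under the shelf (about 10 N), no reading passed the force limits, and I didn't check the hanging keys directly.

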